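# Wedge the transport crate and load the ballast jars

### The job

Get the ballast jars ready for the trip to the exhibition: first push the empty crate on the packing fixture squarely and fully home against the far and left stops, then lay the wooden wedge thin end first in the slot between the crate and the slanting block, flat face to the crate, and tap it in until it goes no further and holds the crate. After that put every ballast jar on the bench upright into the crate, one per cell, lowering each in rather than dropping it; the crate and wedge must stay home, and leave the mug, the low wide tin, the glue bottle and the hammer where they are.

Things in the scene. Friction and masses are not known exactly. Their poses are not given: they have to be found in the camera images.
- fixture: Packing fixture fixed to the bench: wooden plate 280 x 350 mm, 9 mm thick, with two aluminium stop rails and a dark slanting wooden block on it, all 30 mm high above the plate. Axes as nest. Origin on the bench, 9 mm below nest. From the origin the plate reaches x -170 to +110, y -205 to +145 mm.
- nest (a point): Point on the fixture plate's top where the crate's origin lies when the crate is home against both stops; axes: the plate's, x away from the robot, y left, z up. In this frame the far stop's inner face is at x = +83 mm (y -110 to +110), the left stop's at y = +123 mm (x -70 to +70).
- slot (a point): Middle of the near mouth of the wedge slot, on the plate's top, at x = -83, y = -143.5 mm from nest; axes as nest. The slot runs from here 80 mm along +x between the right side of the crate (when home, y = +20.5 mm from here) and the slanting face of the block at its right: 41 mm wide at this mouth, 25 mm at its far end, open at the top and both ends. The block is 28 mm thick.
- crate: Open wooden crate, loose, about 0.55 kg, 166 (x) x 246 (y) mm, 40 mm high, walls, dividers and floor 6 mm; 2 x 3 cells, 74 x 74 mm inside, centres at x = -40, +40 and y = -80, 0, +80 mm. Origin: centre of its underside. Starts empty on the plate, 20 to 45 mm short of the far stop, 8 to 17 mm short of the left one, turned a little; it slides when pushed.
- wedge: Loose waxed wooden wedge, 120 g, lying on the bench left of the fixture, 130 mm long along x (thin end +x), 36 mm high, 20 mm thick at the thin end, 46 mm at the blunt end. Origin: underside, mid-length. Flat face at y = +16.5 mm; the other slants from y = -29.5 (blunt end) to -3.5 mm. Home: origin at x -43, y -139.5, z 0 mm from nest; about 25 mm of it sticks out towards the robot.
- jar1: Glass jar of ballast with a flat steel lid, a straight cylinder 52 mm across and 84 mm high, about 0.22 kg, upright on the bench to the left or right of the fixture. Origin: centre of its underside; z is its axis. It may be absent (3 to 5 of the five identical jars are there).
- jar2: Glass jar of ballast with a flat steel lid, a straight cylinder 52 mm across and 84 mm high, about 0.22 kg, upright on the bench to the left or right of the fixture. Origin: centre of its underside; z is its axis. It may be absent (3 to 5 of the five identical jars are there).
- jar3: Glass jar of ballast with a flat steel lid, a straight cylinder 52 mm across and 84 mm high, about 0.22 kg, upright on the bench to the left or right of the fixture. Origin: centre of its underside; z is its axis. It may be absent (3 to 5 of the five identical jars are there).
- jar4: Glass jar of ballast with a flat steel lid, a straight cylinder 52 mm across and 84 mm high, about 0.22 kg, upright on the bench to the left or right of the fixture. Origin: centre of its underside; z is its axis. It may be absent (3 to 5 of the five identical jars are there).
- jar5: Glass jar of ballast with a flat steel lid, a straight cylinder 52 mm across and 84 mm high, about 0.22 kg, upright on the bench to the left or right of the fixture. Origin: centre of its underside; z is its axis. It may be absent (3 to 5 of the five identical jars are there).
- tin: Bystander, to be left alone: a plain low wide tin, 84 mm across and only 45 mm high (not a jar), at the right. Origin at its underside centre.
- glue: Bystander, to be left alone: a white bottle 48 mm across and 140 mm high, at the left. Origin at its underside centre.
- mug: Bystander, to be left alone: a white mug, 76 mm across, 90 mm high, at the near right. Origin at its underside centre.
- hammer: Bystander, to be left alone: a hammer 220 mm long lying at the near left. Origin at its underside (handle along x).
Not all that is in view belongs to the job. Of the things shaped like the wedge, the wooden one is meant.

How it is judged:
By the outcome, as a careful person would: the job done as asked, in the order asked, and still so for the second after the job is handed in, with the robot touching nothing.
Of jar1, jar2, jar3, jar4, jar5 only 3 to 5 are there at a start; the rules pass over those that are not, and their reading is None.
At some moment in a run one of jar1, jar2, jar3, jar4, jar5 may be knocked a few centimetres aside while the robot is not near it.
It also fails if it takes over 210 s, if anything falls off the work surface, if the arm or the gripper's body presses on something with over 40 N, if the wrist force passes 120 N, or if a joint passes its speed limit or range.

### The arm

A 7-joint arm with a two-finger parallel gripper is mounted at the origin on the work surface. World frame = base frame: x ahead of the robot, y to its left, z up, the work surface at z = 0. Lengths are in m, angles in rad, forces in N, time in s.
With the tool pointing down it reaches from about 0.4 to 0.85 m from the base axis. Payload 10.4 kg.
Tool frame: the origin (TCP) lies at the centre of the arm's flange, where the gripper is bolted on; the fingertips stand 182 mm ahead of it and the grasp point (between the pads) lies r.grasp_offset ahead of it (r.grasp_offset is the distance from the TCP to the grasp point, in m); z points along the fingers, y is the line along which they close (so a half turn about z gives the same grasp; the last joint's range is limited). The gripper opens to 87 mm and grips with 3 to 60 N. Pads are 19 mm wide; open, the fingers measure 117 mm over their backs; the gripper's body (75 mm by 190 mm) begins 51 mm behind the grasp point.
Start: joints at [1.3, 0.332, -0.065, 1.46, 0.022, 1.35, -0.088], TCP at [0.153, -0.606, 0.405] pointing down, gripper open.
Joint ranges: [-2.6, 2.6], [-0.5, 2.12], [-1.47, 1.34], [0.16, 2.42], [-1.27, 4.41], [0.06, 2.06], [-2.6, 2.6]. Speed limits (rad/s): [2.22, 2.22, 2.79, 2.79, 3.14, 3.14, 3.14].

### API

Orientations are given as a unit quaternion [x, y, z, w].
In Python, from bench import status, vision, job, spotter, r gives the robot as it stands. The module is installed in compiled form; this text tells all that it offers.
- The arm moves only by the tool play_rows, never from a script. Its argument "series" is a list of rows, each a list of 6 numbers: the shift along the tool's x, y, z each as a share of 150 mm, from -1 to 1, then the turn, a rotation vector about the tool's x, y, z each as a share of 30 degrees, from -1 to 1. In form: [[x, y, z, ax, ay, az], ...]. A call has 1 to 5 rows; each row is the pose to reach, as a shift and turn from the pose commanded when the call began, along the tool's axes at that moment; what a row does not reach only later rows make up. A row lasts 1/10 s, in which the tool goes at most 50 mm and 8.59 degrees, less where a joint would pass 70% of its speed; a pose out of reach is approached as far as the arm can. A call with a number of a shift or a turn outside -1 to 1 is refused whole. A call with a gripper value outside its range is refused whole. "fingers" is the opening, from -1 (shut) to 1 (fully open), set as the call begins (left out, the last holds). The fingers move at their own pace and stop on an object; "squeeze" is the grip in N (left out, the last holds). Time passes only in rows, so rows that repeat a pose let the fingers close. It gives the time, the measured TCP pose, the force, the opening and the grip force at its end, in the units of the state.
- status.read_state(): the state, without advancing time (a new reading comes with each control period).
- vision.camera(name): name is "side" or "top"; returns the picture (384x512x3 uint8, blue, green, red); there is no depth.
- vision.calibration(name): a dict with "fx", "fy", "cx", "cy" (pixels), "rvec" (rotation vector, rad) and "tvec" (3), from world to camera coordinates, as OpenCV has them. Camera axes: x right, y down, z forward; pixel columns grow to the right and rows downward; lengths in m; the calibration is good to about 2 mm. A picture is of the moment at which its call begins. calibration takes no time and is no camera call.
- job.close_job(): hands the job in; it is judged then, once.
Trained networks look in the newest picture that a camera, given by its name, has taken for a name from the list of things; names that differ only in an ending like _2 or _b are one class to them, and where a whole thing is asked for, a point or a joint stands for the part that bears it (a point fixed in the world has none). Each returns a list of dicts, best first, with "conf" (0 to 1); they miss things now and then, are a little off and sometimes report something else, mostly with a low value. They report only what shows in the picture. A call takes as long as a camera call. They do not tell look-alikes from the thing itself.
- spotter.boxes_of(camera, name): "point" ([x, y, z] in m, in world coordinates, good to about 4 mm: the middle of the surface that is visible of it).
- spotter.regions_of(camera, name): "pixels" (384x512 bool, what is visible of it).
The state is a dict: "time": time; "joint_positions": joint angles; "joint_vel": joint speeds; "joint_torque": joint torques, N m; "ee_pos": TCP position; "eef_rot": TCP orientation; "ft_force": force on the tool from outside, world axes, zero at the start; "torque": the same for the moment, N m; "width": finger opening in m; "grip_force": force on a finger pad.
Only numpy, scipy, OpenCV 4.12 (cv2) and the standard library are available. Lean on these libraries where they do the work, as an engineer would, in place of code of your own. Each camera call takes 0.05 s, during which the arm holds its last target. There are 200 camera calls.

## Working session

There is one attempt and no reset: what is moved stays moved. The work goes in short steps, Python scripts to look and compute and a tool call to move; the robot and the scene stay as the last step left them, time stands still between calls to the robot, and variables do not carry over. Pictures are saved under pics/ and viewed, at most 14 in all, crops included, and the job is handed in when it is done.

Besides the shell and the picture viewer there is one more tool, called after "Emit:" as name(argument=value, ...) on one line, values as JSON. play_rows: Moves the arm, as the interface text tells. Shift numbers are shares of 150 mm and turn numbers shares of 30 degrees, none past 1 either way. Its arguments: {"type":"object","properties":{"series":{"type":"array","items":{"type":"array","items":{"type":"number"}}},"fingers":{"type":"number"},"squeeze":{"type":"number"}},"required":["series"]}

```bash
mkdir -p pics; ls; python3 - <<'E'
from bench import status,vision,spotter,r
import cv2,numpy as np
np.set_printoptions(precision=4,suppress=True)
s=status.read_state();print(s, r.grasp_offset)
for c in("top","side"):
    im=vision.camera(c);cv2.imwrite(f"pics/{c}0.png",im)
    k=vision.calibration(c);R=cv2.Rodrigues(np.array(k["rvec"]))[0];print(c,k,-R.T@np.array(k["tvec"]))
    for n in("fixture","crate","wedge","jar1","tin","glue","mug","hammer"):
        print(n,[(np.round(d["point"],3).tolist(),round(d["conf"],2)) for d in spotter.boxes_of(c,n)])
E
```

```text
pics
{'time': 0.0, 'joint_positions': array([ 1.3004,  0.3329, -0.0647,  1.4609,  0.0217,  1.3499, -0.0885]), 'joint_vel': array([-0.0001,  0.0011,  0.0007, -0.0011, -0.    ,  0.0001, -0.0016]), 'joint_torque': array([ -0.0013, -62.3251,   0.0238, -38.9899,  -0.0614,   0.0398,
         0.0002]), 'ee_pos': array([ 0.1533, -0.6058,  0.4039]), 'eef_rot': array([ 0.9923,  0.1236, -0.0001, -0.0007]), 'ft_force': array([0.4494, 0.2972, 0.4238]), 'torque': array([-0.0075, -0.0288,  0.0246]), 'grip_force': 0.0, 'width': 0.08703819494576523} 0.1635
top {'fx': 366.09353328737615, 'fy': 366.09353328737615, 'cx': 258.8736142592765, 'cy': 185.05077606981914, 'rvec': array([ 2.1228, -2.102 ,  0.207 ]), 'tvec': array([-0.0279,  0.5164,  1.005 ])} [ 0.3049 -0.0305  1.0879]
fixture [([0.577, -0.054, 0.01], 0.8)]
crate [([0.576, -0.012, 0.014], 0.82)]
wedge [([0.259, 0.241, 0.036], 0.86), ([0.425, 0.284, 0.035], 0.68), ([0.765, 0.336, 0.035], 0.6)]
jar1 [([0.596, 0.301, 0.088], 0.86), ([0.395, -0.311, 0.088], 0.77), ([0.578, -0.334, 0.081], 0.74), ([0.576, -0.053, 0.011], 0.73), ([0.494, -0.414, 0.086
[... 315 characters left out ...]
310845738346, 'rvec': array([ 0.2933, -2.6179,  1.533 ]), 'tvec': array([0.4766, 0.0989, 1.3255])} [0.2428 1.1847 0.7289]
fixture [([0.572, 0.083, 0.013], 0.74)]
crate [([0.582, -0.008, 0.036], 0.88), ([0.326, 0.468, 0.023], 0.71)]
wedge [([0.768, 0.35, 0.036], 0.97), ([0.267, 0.256, 0.035], 0.96), ([0.436, 0.3, 0.029], 0.7)]
jar1 [([0.591, 0.327, 0.062], 0.73), ([0.398, -0.302, 0.054], 0.64), ([0.579, -0.321, 0.052], 0.64), ([0.43, 0.296, 0.03], 0.48), ([0.497, -0.404, 0.052], 0.47)]
tin [([0.654, -0.42, 0.039], 0.63), ([0.576, 0.083, 0.006], 0.45), ([0.58, -0.322, 0.056], 0.26)]
glue [([0.567, 0.466, 0.108], 0.61)]
mug [([0.371, -0.502, 0.062], 0.79)]
hammer [([0.326, 0.469, 0.022], 0.76)]
```

View pics/top0.png

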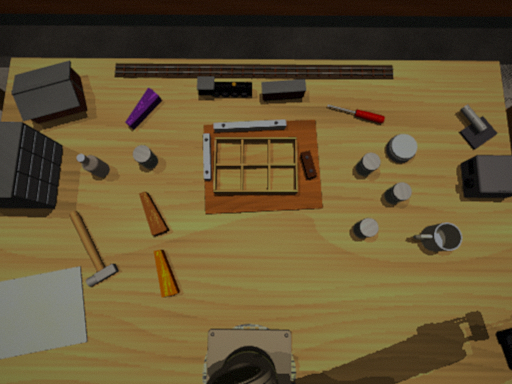

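View pics/side0.png

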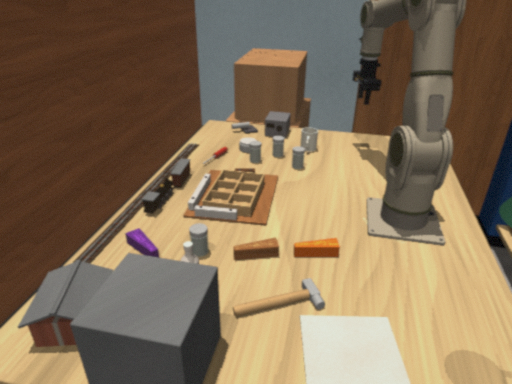

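```bash
cat > h.py <<'E'
from bench import status,vision,spotter,r
import cv2,numpy as np
from scipy.optimize import minimize
from scipy.spatial.transform import Rotation as Ro
np.set_printoptions(precision=4,suppress=True)
def proj(c,P):
    k=vision.calibration(c);K=np.array([[k["fx"],0,k["cx"]],[0,k["fy"],k["cy"]],[0,0,1.]])
    return cv2.projectPoints(np.array(P,float).reshape(-1,1,3),np.array(k["rvec"]),np.array(k["tvec"]),K,None)[0].reshape(-1,2)
def prism(poly,z0,z1): return np.array([[x,y,z] for z in(z0,z1) for x,y in poly])*1e-3
def box(x0,x1,y0,y1,z0,z1): return prism([(x0,y0),(x1,y0),(x1,y1),(x0,y1)],z0,z1)
circ=[(26*np.cos(a),26*np.sin(a)) for a in np.linspace(0,2*np.pi,32)]
M=dict(crate=[box(-83,83,-123,123,0,40)],
 wedge=[prism([(-65,16.5),(65,16.5),(65,-3.5),(-65,-29.5)],0,36)],
 jar1=[prism(circ,0,84)],
 fixture=[box(-170,110,-205,145,0,9),box(83,98,-110,110,9,39),box(-70,70,123,138,9,39),prism([(-83,-164),(-3,-148),(-3,-176),(-83,-192)],9,39)])
S=4
def render(c,name,p,z=0):
    a=np.zeros((384*S,512*S),np.uint8);cs,sn=np.cos(p[2]),np.sin(p[2])
    for m in M[name]:
        w=m@np.array([[cs,sn,0],[-sn,cs,0],[0,0,1]])+[p[0],p[1],z]
        q=(proj(c,w)+.5)*S
        cv2.fillConvexPoly(a,cv2.convexHull(np.round(q).astype(np.int32)),255)
    return cv2.resize(a,(512,384),interpolation=cv2.INTER_AREA)/255.
def fit(name,masks,p0,z=0,sub=None,yaw=True):
    """masks {cam:bool}; sub=(name,pose,z) occluder removed from the comparison"""
    ig={c:(render(c,*sub)>0) if sub else np.zeros((384,512),bool) for c in masks}
    def cost(v):
        p=[v[0],v[1],v[2] if yaw else 0]
        return sum(np.abs(render(c,name,p,z)-m)[~ig[c]].sum() for c,m in masks.items())
    v=np.array(p0,float);d=np.diag([.01,.01,.08])
    for k in(1,.3,.3):
        o=minimize(cost,v,method="Nelder-Mead",options=dict(initial_simplex=np.vstack([v,v+k*d]),xatol=1e-4,fatol=.5,maxiter=90));v=o.x
    return v,o.fun
def mask(c,name,xyz):
    """region nearest to world point"""
    u=proj(c,[xyz])[0];best=None
    for d in spotter.regions_of(c,name):
        ys,xs=np.nonzero(d["pixels"])
        if len(xs)==0: continue
        e=np.hypot(xs.mean()-u[0],ys.mean()-u[1])
        if best is None or e<best[0]: best=(e,d["pixels"].astype(float),d["conf"])
    return best
def mat(p): return Ro.from_euler("z",p[2])
E
cat > m1.py <<'E'
from h import *
import pickle
mk={}
for c in("top","side"):
    vision.camera(c)
    for n,p in dict(crate=(.576,-.012,.03),wedge=(.425,.29,.03),fixture=(.577,-.03,.01)).items():
        b=mask(c,n,p);mk[c,n]=b[1];print(c,n,b[0],b[2],b[1].sum())
pickle.dump(mk,open("mk.pkl","wb"))
for cs in(("top",),("side",),("top","side")):
    f=lambda n,p,**k:fit(n,{c:mk[c,n] for c in cs},p,**k)
    cr=f("crate",(.576,-.012,0.),z=.009);w=f("wedge",(.425,.284,.25))
    fx=f("fixture",(.577,-.01,0.),sub=("crate",cr[0],.009))
    print(cs,cr,w,fx)
E
python3 m1.py
```

```text
top crate 0.8910976979084267 0.78 4840.0
top wedge 1.8739457611081898 0.6 684.0
top fixture 4.141434374925117 0.86 5663.0
side crate 2.0423294156206184 0.63 1991.0
side wedge 4.513637902759142 0.57 782.0
side fixture 13.026891005933876 0.9 1848.0
('top',) (array([ 0.5795, -0.0108,  0.0018]), np.float64(103.93333333333334)) (array([0.4363, 0.2919, 0.3587]), np.float64(42.266666666666666)) (array([0.6168, 0.0047, 0.0592]), np.float64(176.61176470588236))
('side',) (array([ 0.5846, -0.0134,  0.0145]), np.float64(232.35686274509803)) (array([0.4392, 0.291 , 0.3729]), np.float64(30.88627450980392)) (array([0.6205, 0.0009, 0.0666]), np.float64(217.40392156862745))Traceback (most recent call last):
  File "m1.py", line 11, in <module>
    cr=f("crate",(.576,-.012,0.),z=.009);w=f("wedge",(.425,.284,.25))
                                           ~^^^^^^^^^^^^^^^^^^^^^^^^^
  File "m1.py", line 10, in <lambda>
    f=lambda n,p,**k:fit(n,{c:mk[c,n] for c in cs},p,**k)
                     ~~~^^^^^^^^^^^^^^^^^^^^^^^^^^^^^^^^^
  File "h.py", line 32, in fit
    o=minimize(cost,v,method="Nelder-Mead",options=dict(initial_simplex=np.vstack([v,v+k*d]),xatol=1e-4,fatol=.5,maxiter=90));v=o.x
    res = _minimize_neldermead(fun, x0, args, callback, bounds=bounds,
                               **options)
    fxr = func(xr)
    fx = function(np.copy(x), *(wrapper_args + args))
  File "h.py", line 29, in cost
    return sum(np.abs(render(c,name,p,z)-m)[~ig[c]].sum() for c,m in masks.items())
  File "h.py", line 29, in <genexpr>
    return sum(np.abs(render(c,name,p,z)-m)[~ig[c]].sum() for c,m in masks.items())
                      ~~~~~~^^^^^^^^^^^^
  File "h.py", line 21, in render
    q=(proj(c,w)+.5)*S
       ~~~~^^^^^
  File "h.py", line 7, in proj
    k=vision.calibration(c);K=np.array([[k["fx"],0,k["cx"]],[0,k["fy"],k["cy"]],[0,0,1.]])
ValueError: time passes only in moves, steps and waits
```

```bash
cat > p.py <<'E'
s=open("h.py").read()
s=s.replace("def proj(c,P):\n    k=vision.calibration(c);","CAL={c:vision.calibration(c) for c in('top','side')}\ndef proj(c,P):\n    k=CAL[c];")
open("h.py","w").write(s)
E
python3 p.py; cat > m2.py <<'E'
from h import *
import pickle
mk=pickle.load(open("mk.pkl","rb"))
cs=("top","side")
f=lambda n,p,**k:fit(n,{c:mk[c,n] for c in cs},p,**k)
cr=f("crate",(.58,-.012,0.),z=.009);w=f("wedge",(.437,.291,.36))
fx=f("fixture",(.617,.003,0.06),sub=("crate",cr[0],.009))
print(cr,w,fx)
im=cv2.imread("pics/top0.png");k=4;big=cv2.resize(im,None,fx=k,fy=k,interpolation=cv2.INTER_CUBIC)
def draw(n,p,z,col):
    a=mat(p)
    for m in M[n]:
        q=((proj("top",a.apply(m)+[p[0],p[1],z])+.5)*k).round().astype(int);h=len(q)//2
        cv2.polylines(big,[q[:h],q[h:]],True,col,1)
draw("crate",cr[0],.009,(255,0,0));draw("wedge",w[0],0,(255,0,0));draw("fixture",fx[0],0,(0,255,0))
cv2.imwrite("pics/ov.png",big[110*k:250*k,130*k:330*k])
E
python3 m2.py
```

```text
(array([ 0.5804, -0.0109,  0.0017]), np.float64(401.5999999999999)) (array([0.4383, 0.2922, 0.3731]), np.float64(94.74901960784314)) (array([0.6173, 0.0046, 0.0573]), np.float64(489.50588235294117))
```

View pics/ov.png

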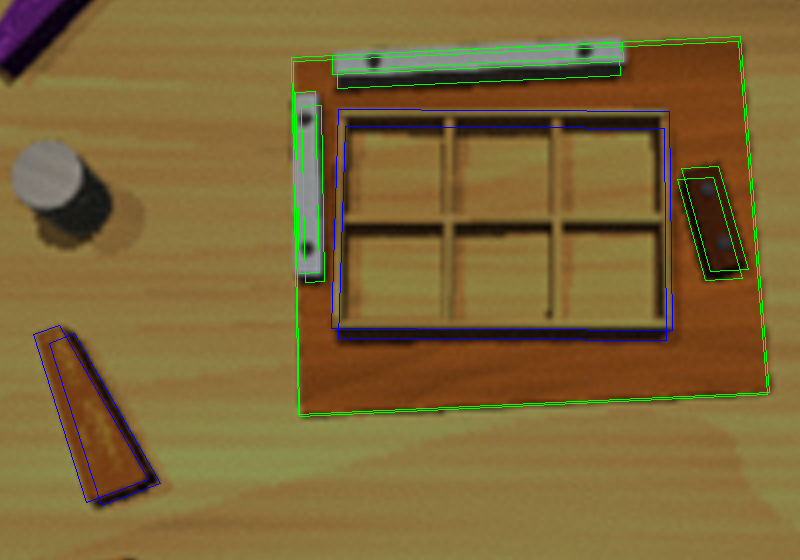

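```bash
cat >> h.py <<'E'
NEST=[.617,.0045,.0573]
def n2w(x,y,p=None):
    p=p or NEST;c,s=np.cos(p[2]),np.sin(p[2]);return p[0]+x*c-y*s,p[1]+x*s+y*c
def yawof(R): v=R.apply([1,0,0]);return np.arctan2(v[1],v[0])
def plan(legs,start=None):
    """legs: (x,y,tipz,toolyaw). prints calls"""
    s=status.read_state()
    p,R=(np.array(s["ee_pos"]),Ro.from_quat(s["eef_rot"])) if start is None else start
    print("at",p-[0,0,.182],yawof(R),"F",s["ft_force"])
    for x,y,z,a in legs:
        T=np.array([x,y,z+.182]);RT=Ro.from_euler("z",a)*Ro.from_quat([1,0,0,0])
        n=200
        while 1:
            d=R.inv().apply(T-p);w=(R.inv()*RT).as_rotvec()
            if n==200: n=int(np.ceil(max(np.abs(d).max()/.15,np.abs(w).max()/np.radians(30),1e-9,np.linalg.norm(d)/.25,np.linalg.norm(w)/np.radians(42))))
            dd=d/n;ww=w/n
            row=np.round(np.r_[dd/.15,ww/np.radians(30)],3)+0.
            k=int(np.ceil(max(np.linalg.norm(dd)/.05,np.linalg.norm(ww)/np.radians(8.59))-1e-6))
            print(row.tolist(),"x",k)
            p=p+R.apply(row[:3]*.15);R=R*Ro.from_rotvec(row[3:]*np.radians(30));n-=1
            if n<=0: break
    print("end",p-[0,0,.182],yawof(R))
E
python3 - <<'E'
from h import *
a=NEST[2];b=n2w(-.150,-.013)
plan([(*b,.22,a),(*b,.025,a)])
E
```

```text
at [ 0.1533 -0.6059  0.2228] 0.2478252514536563 F [0.6141 0.5128 0.3895]
[0.749, -0.823, 0.005, 0.0, 0.0, 0.091] x 4
[0.709, -0.857, 0.004, 0.0, 0.0, 0.091] x 4
[0.668, -0.89, 0.005, 0.0, 0.0, 0.091] x 4
[0.624, -0.922, 0.004, 0.0, 0.0, 0.091] x 4
[0.0, 0.0, 0.65, 0.0, 0.0, 0.0] x 2
[0.0, 0.0, 0.65, 0.0, 0.0, 0.0] x 2
end [ 0.468 -0.017  0.025] 0.05723529716328304
```

Emit:
play_rows(series=[[0.749, -0.823, 0.005, 0, 0, 0.091], [0.749, -0.823, 0.005, 0, 0, 0.091], [0.749, -0.823, 0.005, 0, 0, 0.091], [0.749, -0.823, 0.005, 0, 0, 0.091], [0.749, -0.823, 0.005, 0, 0, 0.091]], fingers=1)

```text
time: 1.8
ee_pos: [0.2336, -0.4568, 0.4047]
eef_rot: [0.995, 0.102, 0.0, 0.0]
ft_force: [0.3, -0.2, -0.0]
width: 0.0873
grip_force: 0.0
```

Emit:
play_rows(series=[[0.709, -0.857, 0.004, 0, 0, 0.091], [0.709, -0.857, 0.004, 0, 0, 0.091], [0.709, -0.857, 0.004, 0, 0, 0.091], [0.709, -0.857, 0.004, 0, 0, 0.091], [0.709, -0.857, 0.004, 0, 0, 0.091]])

```text
time: 2.3
ee_pos: [0.3116, -0.3107, 0.4039]
eef_rot: [0.997, 0.078, 0.0, 0.0]
ft_force: [0.0, -0.8, 0.9]
width: 0.0869
grip_force: 0.0
```

Emit:
play_rows(series=[[0.668, -0.89, 0.005, 0, 0, 0.091], [0.668, -0.89, 0.005, 0, 0, 0.091], [0.668, -0.89, 0.005, 0, 0, 0.091], [0.668, -0.89, 0.005, 0, 0, 0.091], [0.668, -0.89, 0.005, 0, 0, 0.091]])

```text
time: 2.8
ee_pos: [0.3904, -0.1642, 0.403]
eef_rot: [0.999, 0.053, 0.0, -0.0]
ft_force: [0.2, 0.1, 0.3]
width: 0.0873
grip_force: 0.0
```

Emit:
play_rows(series=[[0.624, -0.922, 0.004, 0, 0, 0.091], [0.624, -0.922, 0.004, 0, 0, 0.091], [0.624, -0.922, 0.004, 0, 0, 0.091], [0.624, -0.922, 0.004, 0, 0, 0.091], [0.624, -0.922, 0.004, 0, 0, 0.091]])

```text
time: 3.3
ee_pos: [0.4691, -0.0174, 0.402]
eef_rot: [1.0, 0.029, 0.0, -0.001]
ft_force: [-0.7, -1.2, 0.5]
width: 0.0871
grip_force: 0.0
```

Emit:
play_rows(series=[[0, 0, 0.65, 0, 0, 0], [0, 0, 0.65, 0, 0, 0], [0, 0, 0.65, 0, 0, 0], [0, 0, 0.65, 0, 0, 0]])

```text
time: 3.7
ee_pos: [0.4681, -0.0192, 0.3052]
eef_rot: [1.0, 0.027, -0.001, -0.0]
ft_force: [0.3, -0.1, 1.9]
width: 0.0871
grip_force: 0.0
```

Emit:
play_rows(series=[[0, 0, 0.4, 0, 0, 0], [0, 0, 0.4, 0, 0, 0], [0, 0, 0.65, 0, 0, 0], [0, 0, 0.65, 0, 0, 0], [0, 0, 0.65, 0, 0, 0]])

```text
time: 4.2
ee_pos: [0.4688, -0.0174, 0.2091]
eef_rot: [1.0, 0.028, 0.0, 0.0]
ft_force: [0.0, 0.8, 0.6]
width: 0.0872
grip_force: 0.0
```

Emit:
play_rows(series=[[0.06, 0, 0, 0, 0, 0], [0.12, 0, 0, 0, 0, 0], [0.16, 0, 0, 0, 0, 0], [0.2, 0, 0, 0, 0, 0], [0.24, 0, 0, 0, 0, 0]])

```text
time: 4.7
ee_pos: [0.5042, -0.0152, 0.2073]
eef_rot: [1.0, 0.028, -0.001, 0.0]
ft_force: [-5.9, -0.6, 4.3]
width: 0.0869
grip_force: 3.1
```

Emit:
play_rows(series=[[0.02, 0, 0, 0, 0, 0], [0.04, 0, 0, 0, 0, 0], [0.06, 0, 0, 0, 0, 0], [0.08, 0, 0, 0, 0, 0], [0.08, 0, 0, 0, 0, 0]])

```text
time: 5.2
ee_pos: [0.5163, -0.0142, 0.2072]
eef_rot: [1.0, 0.029, 0.0, -0.0]
ft_force: [-2.7, 0.3, 1.3]
width: 0.0872
grip_force: 1.1
```

Emit:
play_rows(series=[[0.01, 0, 0, 0, 0, 0], [0.02, 0, 0, 0, 0, 0], [0.03, 0, 0, 0, 0, 0], [0.03, 0, 0, 0, 0, 0]])

```text
time: 5.6
ee_pos: [0.5204, -0.0139, 0.2071]
eef_rot: [1.0, 0.029, -0.0, 0.0]
ft_force: [-3.8, 0.2, 3.8]
width: 0.0868
grip_force: 2.2
```

Emit:
play_rows(series=[[0.01, 0, 0, 0, 0, 0], [0.02, 0, 0, 0, 0, 0], [0.02, 0, 0, 0, 0, 0], [0.02, 0, 0, 0, 0, 0]])

```text
time: 6.0
ee_pos: [0.5233, -0.0138, 0.2071]
eef_rot: [1.0, 0.029, -0.0, 0.0]
ft_force: [-6.1, 0.4, 3.3]
width: 0.0871
grip_force: 2.5
```

Emit:
play_rows(series=[[0.01, 0, 0, 0, 0, 0], [0.01, 0, 0, 0, 0, 0], [0.01, 0, 0, 0, 0, 0]])

```text
time: 6.3
ee_pos: [0.5239, -0.0138, 0.2068]
eef_rot: [1.0, 0.029, -0.002, 0.0]
ft_force: [-12.9, -1.0, 8.1]
width: 0.0871
grip_force: 6.1
```

Emit:
play_rows(series=[[0.01, 0, 0, 0, 0, 0], [0.01, 0, 0, 0, 0, 0], [0.01, 0, 0, 0, 0, 0]])

```text
time: 6.6
ee_pos: [0.5245, -0.0137, 0.2066]
eef_rot: [1.0, 0.029, -0.003, 0.001]
ft_force: [-19.5, -1.1, 14.3]
width: 0.0872
grip_force: 9.5
```

Emit:
play_rows(series=[[0.015, 0, 0, 0, 0, 0], [0.015, 0, 0, 0, 0, 0], [0.015, 0, 0, 0, 0, 0]])

```text
time: 6.9
ee_pos: [0.5254, -0.0137, 0.2061]
eef_rot: [1.0, 0.029, -0.006, 0.001]
ft_force: [-28.1, -3.4, 21.5]
width: 0.0871
grip_force: 14.4
```

Emit:
play_rows(series=[[-0.1, 0, 0, 0, 0, 0], [-0.2, 0, 0, 0, 0, 0], [-0.2, 0, -0.3, 0, 0, 0], [-0.2, 0, -0.6, 0, 0, 0], [-0.2, 0, -0.6, 0, 0, 0]])

```text
time: 7.4
ee_pos: [0.5009, -0.0147, 0.303]
eef_rot: [1.0, 0.029, 0.005, 0.001]
ft_force: [0.4, -0.2, -0.0]
width: 0.0869
grip_force: 0.0
```

```bash
cat > mc.py <<'E'
from h import *
mm={}
for c in("top","side"):
    vision.camera(c)
    b=mask(c,"crate",(.61,0,.03));print(c,b[0],b[2],b[1].sum());mm[c]=b[1]
for cs in(("top",),("side",)):
    q,e=fit("crate",{c:mm[c] for c in cs},(.61,-.005,.05),z=.009)
    d=Ro.from_euler("z",-NEST[2]).apply([q[0]-NEST[0],q[1]-NEST[1],0]);print(cs,q,e,"nest",d[:2]*1e3,np.degrees(q[2]-NEST[2]))
E
python3 mc.py
```

```text
top 9.62060134419023 0.92 854.0
side 2.185681153750586 0.68 1927.0
('top',) [ 0.621  -0.0048  0.0494] 3918.4980392156867 nest [ 3.4429 -9.4673] -0.45276623079906303
('side',) [ 0.6207 -0.0219  0.0355] 250.86274509803917 nest [  2.2261 -26.5617] -1.250245339600587
```

```bash
python3 - <<'E'
from h import *
print(status.read_state()["joint_positions"])
a=NEST[2];b=n2w(.0,.067)
plan([(*b,.11,a+np.pi/2),(*b,.028,a+np.pi/2)])
E
```

```text
[ 0.6138  0.2247 -0.7405  1.8888  0.1702  1.0919 -1.7067]
at [ 0.4986 -0.0154  0.1144] 0.057172358997387714 F [-0.0732  0.6278 -0.7167]
[0.199, -0.134, 0.007, 0.0, 0.0, -0.75] x 3
[0.235, -0.047, 0.007, 0.0, 0.0, -0.75] x 3
[0.235, 0.046, 0.008, 0.0, 0.0, -0.75] x 3
[0.199, 0.133, 0.007, 0.0, 0.0, -0.75] x 3
[0.0, 0.0, 0.547, 0.0, 0.0, 0.0] x 2
end [0.6132 0.0714 0.028 ] 1.6279686959779693
```

Emit:
play_rows(series=[[0.199, -0.134, 0.007, 0, 0, -0.75], [0.199, -0.134, 0.007, 0, 0, -0.75], [0.199, -0.134, 0.007, 0, 0, -0.75], [0.199, -0.134, 0.007, 0, 0, -0.75]])

```text
time: 8.0
ee_pos: [0.5272, 0.0066, 0.2946]
eef_rot: [0.975, 0.224, -0.001, -0.001]
ft_force: [-0.2, 0.2, -0.5]
width: 0.0869
grip_force: 0.0
```

Emit:
play_rows(series=[[0.235, -0.047, 0.007, 0, 0, -0.75], [0.235, -0.047, 0.007, 0, 0, -0.75], [0.235, -0.047, 0.007, 0, 0, -0.75], [0.235, -0.047, 0.007, 0, 0, -0.75]])

```text
time: 8.4
ee_pos: [0.5559, 0.0281, 0.294]
eef_rot: [0.913, 0.408, -0.001, -0.001]
ft_force: [0.1, -0.7, -0.7]
width: 0.0872
grip_force: 0.0
```

Emit:
play_rows(series=[[0.235, 0.046, 0.008, 0, 0, -0.75], [0.235, 0.046, 0.008, 0, 0, -0.75], [0.235, 0.046, 0.008, 0, 0, -0.75], [0.235, 0.046, 0.008, 0, 0, -0.75]])

```text
time: 8.8
ee_pos: [0.5845, 0.0497, 0.2931]
eef_rot: [0.816, 0.578, -0.0, -0.0]
ft_force: [-0.9, 0.2, 0.1]
width: 0.0867
grip_force: 0.0
```

Emit:
play_rows(series=[[0.199, 0.133, 0.007, 0, 0, -0.75], [0.199, 0.133, 0.007, 0, 0, -0.75], [0.199, 0.133, 0.007, 0, 0, -0.75], [0.199, 0.133, 0.007, 0, 0, -0.75], [0.199, 0.133, 0.007, 0, 0, -0.75]])

```text
time: 9.3
ee_pos: [0.6132, 0.0712, 0.2925]
eef_rot: [0.689, 0.725, -0.0, 0.0]
ft_force: [-0.5, 0.8, 0.8]
width: 0.0871
grip_force: 0.0
```

```bash
python3 - <<'E'
from h import *
print(status.read_state()["joint_positions"])
a=NEST[2];b=n2w(.0,.067)
plan([(*b,.028,a+np.pi/2)])
E
```

```text
[ 0.5199  0.5889 -0.9618  1.5774  0.5024  1.2421 -0.4783]
at [0.6132 0.0712 0.1105] 1.6212387298245396 F [-0.5129  0.7555  0.7621]
[0.002, 0.0, 0.55, -0.001, 0.001, -0.013] x 2
end [0.6131 0.0715 0.028 ] 1.6280454967536484
```

Descend with care, then push left in small steps.

Emit:
play_rows(series=[[0, 0, 0.2, 0, 0, -0.013], [0, 0, 0.35, 0, 0, -0.013], [0, 0, 0.45, 0, 0, -0.013], [0, 0, 0.55, 0, 0, -0.013], [0, 0, 0.55, 0, 0, -0.013]])

```text
time: 9.8
ee_pos: [0.6128, 0.0712, 0.2085]
eef_rot: [0.685, 0.729, -0.001, -0.001]
ft_force: [0.3, -0.0, -0.2]
width: 0.0872
grip_force: 0.0
```

Emit:
play_rows(series=[[0.06, 0, 0, 0, 0, 0], [0.1, 0, 0, 0, 0, 0], [0.14, 0, 0, 0, 0, 0], [0.17, 0, 0, 0, 0, 0], [0.17, 0, 0, 0, 0, 0]])

```text
time: 10.3
ee_pos: [0.6115, 0.0981, 0.2106]
eef_rot: [0.684, 0.73, 0.0, 0.0]
ft_force: [-0.6, 0.2, -0.8]
width: 0.0872
grip_force: 0.0
```

Emit:
play_rows(series=[[0.02, 0, 0, 0, 0, 0], [0.03, 0, 0, 0, 0, 0], [0.04, 0, 0, 0, 0, 0], [0.04, 0, 0, 0, 0, 0]])

```text
time: 10.7
ee_pos: [0.6116, 0.1014, 0.2102]
eef_rot: [0.685, 0.729, -0.001, 0.001]
ft_force: [-1.3, -5.4, 3.5]
width: 0.0872
grip_force: 2.6
```

Emit:
play_rows(series=[[0.01, 0, 0, 0, 0, 0], [0.02, 0, 0, 0, 0, 0], [0.02, 0, 0, 0, 0, 0], [0.02, 0, 0, 0, 0, 0]])

```text
time: 11.1
ee_pos: [0.6114, 0.1042, 0.2103]
eef_rot: [0.685, 0.729, -0.001, 0.001]
ft_force: [-1.4, -7.2, 3.9]
width: 0.087
grip_force: 2.9
```

Emit:
play_rows(series=[[0.01, 0, 0, 0, 0, 0], [0.02, 0, 0, 0, 0, 0], [0.02, 0, 0, 0, 0, 0], [0.02, 0, 0, 0, 0, 0]])

```text
time: 11.5
ee_pos: [0.6113, 0.1072, 0.2103]
eef_rot: [0.685, 0.729, -0.001, 0.001]
ft_force: [-1.0, -7.0, 3.8]
width: 0.087
grip_force: 2.9
```

Emit:
play_rows(series=[[0.01, 0, 0, 0, 0, 0], [0.02, 0, 0, 0, 0, 0], [0.02, 0, 0, 0, 0, 0], [0.02, 0, 0, 0, 0, 0]])

```text
time: 11.9
ee_pos: [0.6112, 0.1093, 0.2102]
eef_rot: [0.685, 0.728, -0.002, 0.001]
ft_force: [-2.5, -9.6, 5.6]
width: 0.087
grip_force: 4.6
```

Emit:
play_rows(series=[[0.01, 0, 0, 0, 0, 0], [0.02, 0, 0, 0, 0, 0], [0.02, 0, 0, 0, 0, 0], [0.02, 0, 0, 0, 0, 0]])

```text
time: 12.3
ee_pos: [0.6113, 0.1101, 0.2102]
eef_rot: [0.686, 0.728, -0.003, 0.003]
ft_force: [-3.7, -17.8, 10.1]
width: 0.087
grip_force: 8.7
```

Emit:
play_rows(series=[[0.01, 0, 0, 0, 0, 0], [0.01, 0, 0, 0, 0, 0], [0.01, 0, 0, 0, 0, 0], [0.01, 0, 0, 0, 0, 0]])

```text
time: 12.7
ee_pos: [0.6113, 0.1105, 0.2101]
eef_rot: [0.686, 0.728, -0.004, 0.003]
ft_force: [-3.4, -22.0, 10.9]
width: 0.0869
grip_force: 10.8
```

Emit:
play_rows(series=[[-0.05, 0, 0, 0, 0, 0], [-0.1, 0, 0, 0, 0, 0], [-0.1, 0, -0.3, 0, 0, 0], [-0.1, 0, -0.6, 0, 0, 0], [-0.1, 0, -0.8, 0, 0, 0]])

```text
time: 13.2
ee_pos: [0.6115, 0.102, 0.3332]
eef_rot: [0.684, 0.73, 0.001, 0.0]
ft_force: [0.9, -0.1, -0.0]
width: 0.0872
grip_force: 0.0
```

```bash
python3 - <<'E'
from h import *
w=[.4383,.2922,.3731]
b=n2w(-.035,-.0075,w)
plan([(*b,.15,w[2]),(*b,.008,w[2])])
E
```

```text
at [0.6115 0.102  0.1512] 1.6354892280297617 F [ 0.943  -0.1002 -0.026 ]
[0.407, -0.426, 0.002, 0.001, -0.002, 0.804] x 3
[0.198, -0.555, 0.002, 0.001, -0.001, 0.803] x 3
[-0.046, -0.587, 0.003, 0.0, -0.002, 0.804] x 3
[0.0, 0.0, 0.946, 0.0, 0.0, 0.0] x 3
end [0.4085 0.2725 0.0081] 0.3730902510730916
```

Emit:
play_rows(series=[[0.407, -0.426, 0, 0, 0, 0.804], [0.407, -0.426, 0, 0, 0, 0.804], [0.407, -0.426, 0, 0, 0, 0.804], [0.407, -0.426, 0, 0, 0, 0.804]])

```text
time: 13.6
ee_pos: [0.543, 0.1592, 0.3306]
eef_rot: [0.821, 0.57, 0.0, 0.001]
ft_force: [0.2, -0.5, 0.0]
width: 0.087
grip_force: 0.0
```

Emit:
play_rows(series=[[0.198, -0.555, 0, 0, 0, 0.803], [0.198, -0.555, 0, 0, 0, 0.803], [0.198, -0.555, 0, 0, 0, 0.803], [0.198, -0.555, 0, 0, 0, 0.803]])

```text
time: 14.0
ee_pos: [0.4762, 0.2153, 0.3303]
eef_rot: [0.922, 0.387, 0.0, 0.0]
ft_force: [-0.2, -0.8, -0.4]
width: 0.0872
grip_force: 0.0
```

Emit:
play_rows(series=[[-0.046, -0.587, 0, 0, 0, 0.804], [-0.046, -0.587, 0, 0, 0, 0.804], [-0.046, -0.587, 0, 0, 0, 0.804], [-0.046, -0.587, 0, 0, 0, 0.804], [-0.046, -0.587, 0, 0, 0, 0.804]])

```text
time: 14.5
ee_pos: [0.4098, 0.271, 0.33]
eef_rot: [0.982, 0.187, -0.0, -0.0]
ft_force: [0.9, -0.2, -0.4]
width: 0.0868
grip_force: 0.0
```

```bash
sed -i 's/vision.camera(c)$/im=vision.camera(c);cv2.imwrite(f"pics\/{c}1.png",im)/' mc.py; python3 mc.py; python3 - <<'E'
from h import *
w=[.4383,.2922,.3731]
b=n2w(-.035,-.0075,w)
plan([(*b,.008,w[2])])
im=cv2.imread("pics/top1.png");cv2.imwrite("pics/top1b.png",cv2.resize(im[100:260,110:330],None,fx=3.6,fy=3.6,interpolation=cv2.INTER_CUBIC))
E
```

```text
top 1.515063649554012 0.71 4745.0
side 2.5065388596573293 0.69 1768.0
('top',) [0.6141 0.0041 0.046 ] 104.21960784313725 nest [-2.9034 -0.2423] -0.6465503398763679
('side',) [ 0.6202 -0.0197  0.0735] 382.74509803921563 nest [  1.8531 -24.3259] 0.9267529023575074
at [0.4093 0.2713 0.148 ] 0.37347505188131697 F [-0.0819 -0.1652 -0.024 ]
[-0.002, -0.009, 0.933, -0.001, 0.001, 0.001] x 3
end [0.4084 0.2725 0.008 ] 0.3729514335515018
```

View pics/top1b.png

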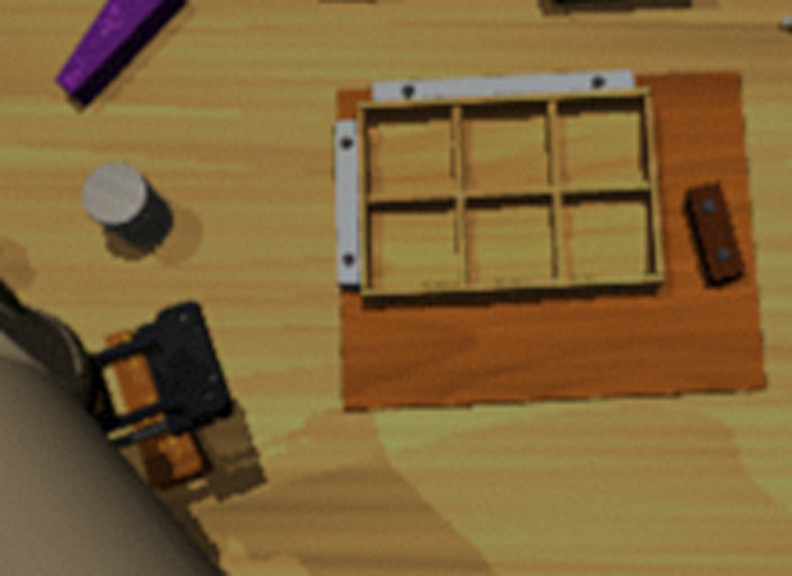

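The crate lies flush with both rails (top edge along y≈95, left edge x≈360 in this crop), the fingers straddle the wooden wedge. Go down and grip.

Emit:
play_rows(series=[[-0.002, -0.009, 0.3, 0, 0, 0], [-0.002, -0.009, 0.6, 0, 0, 0], [-0.002, -0.009, 0.8, 0, 0, 0], [-0.002, -0.009, 0.933, 0, 0, 0], [-0.002, -0.009, 0.933, 0, 0, 0]])

```text
time: 15.2
ee_pos: [0.4071, 0.2722, 0.1878]
eef_rot: [0.983, 0.186, -0.002, 0.0]
ft_force: [-0.4, 0.5, 0.1]
width: 0.0871
grip_force: 0.0
```

Emit:
play_rows(series=[[0, 0, 0, 0, 0, 0], [0, 0, 0, 0, 0, 0], [0, 0, 0, 0, 0, 0], [0, 0, 0, 0, 0, 0], [0, 0, 0, 0, 0, 0]], fingers=-1, squeeze=35)

```text
time: 15.7
ee_pos: [0.4079, 0.2732, 0.1907]
eef_rot: [0.983, 0.185, 0.0, 0.0]
ft_force: [0.6, -0.7, -0.9]
width: 0.0551
grip_force: 0.0
```

Emit:
play_rows(series=[[0, 0, 0, 0, 0, 0], [0, 0, 0, 0, 0, 0], [0, 0, 0, 0, 0, 0]])

```text
time: 16.0
ee_pos: [0.4077, 0.2732, 0.1904]
eef_rot: [0.983, 0.185, 0.0, 0.0]
ft_force: [-1.5, -0.5, 2.7]
width: 0.041
grip_force: 33.7
```

Emit:
play_rows(series=[[0, 0, -0.05, 0, 0, 0], [0, 0, -0.15, 0, 0, 0], [0, 0, -0.25, 0, 0, 0], [0, 0, -0.3, 0, 0, 0], [0, 0, -0.3, 0, 0, 0]])

```text
time: 16.5
ee_pos: [0.4082, 0.2734, 0.2368]
eef_rot: [0.983, 0.185, 0.001, -0.0]
ft_force: [-0.4, -0.3, -1.6]
width: 0.0411
grip_force: 33.8
```

```bash
python3 - <<'E'
from h import *
im=vision.camera("side");cv2.imwrite("pics/side2.png",cv2.resize(im[130:330,170:370],None,fx=3,fy=3,interpolation=cv2.INTER_CUBIC))
im=vision.camera("top");cv2.imwrite("pics/top2.png",cv2.resize(im[160:310,100:300],None,fx=4,fy=4,interpolation=cv2.INTER_CUBIC))
a=NEST[2]
v=n2w(-.215,-.1435+.0065-.0075+.001+.002)
print(status.read_state()["joint_positions"],v)
E
```

```text
[ 0.1266  0.3494 -0.9106  1.956   0.3298  0.9912 -2.1376] (np.float64(0.4104563710512433), np.float64(-0.14908053047400993))
```

View pics/side2.png

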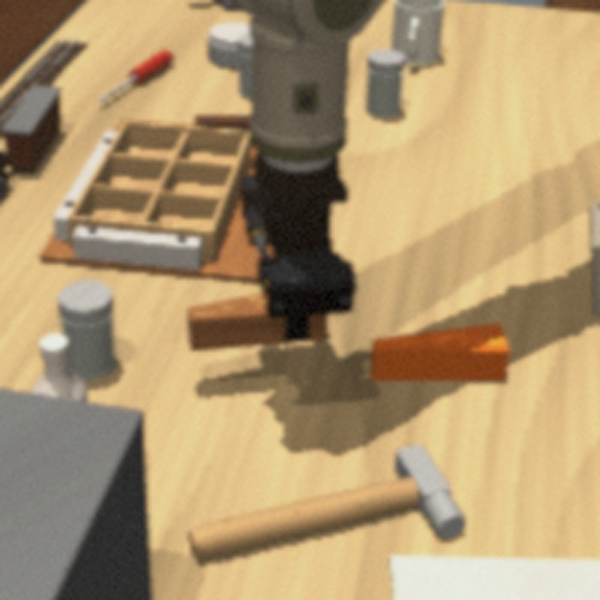

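View pics/top2.png

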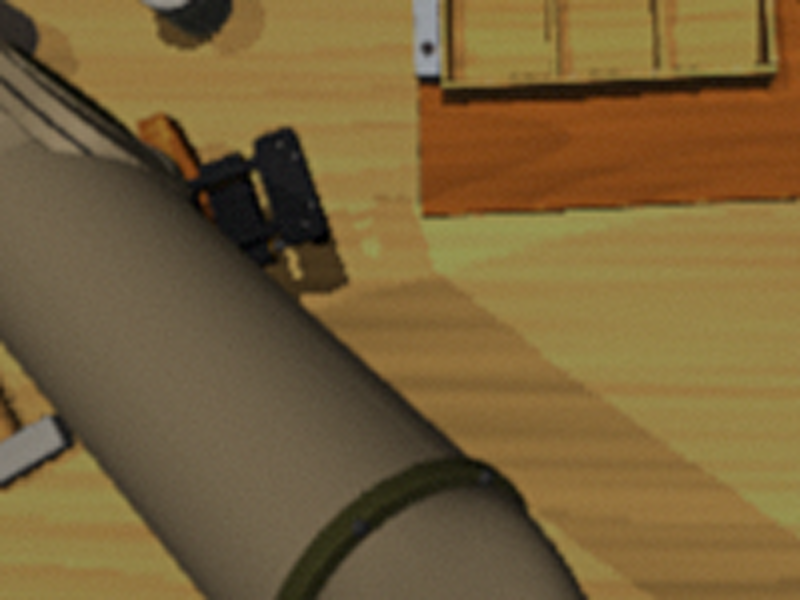

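```bash
python3 - <<'E'
from h import *
a=NEST[2]
v=n2w(-.200,-.1465);u=n2w(-.112,-.1465)
plan([(*v,.055,a),(*v,.0195,a),(*u,.0195,a)])
E
```

```text
at [0.4078 0.273  0.0533] 0.3720275626104497 F [-0.1623 -0.4328 -0.7351]
[-0.307, 0.897, -0.003, 0.0, 0.0, 0.2] x 3
[-0.212, 0.924, -0.004, 0.0, -0.001, 0.201] x 3
[-0.113, 0.941, -0.003, 0.001, 0.0, 0.2] x 3
[0.0, 0.0, 0.237, 0.0, 0.0, 0.0] x 1
[0.586, 0.0, 0.0, 0.0, 0.0, 0.0] x 2
end [ 0.5135 -0.1482  0.0194] 0.05734448281970412
```

Emit:
play_rows(series=[[-0.1, 0.3, -0.003, 0, 0, 0.06], [-0.2, 0.6, -0.003, 0, 0, 0.13], [-0.307, 0.897, -0.003, 0, 0, 0.2], [-0.307, 0.897, -0.003, 0, 0, 0.2]])

```text
time: 17.0
ee_pos: [0.4139, 0.1248, 0.2346]
eef_rot: [0.992, 0.129, -0.001, 0.002]
ft_force: [-1.0, 0.1, -0.7]
width: 0.0412
grip_force: 33.8
```

Emit:
play_rows(series=[[-0.07, 0.3, -0.003, 0, 0, 0.06], [-0.14, 0.6, -0.003, 0, 0, 0.13], [-0.212, 0.924, -0.003, 0, 0, 0.2], [-0.212, 0.924, -0.003, 0, 0, 0.2]])

```text
time: 17.4
ee_pos: [0.4194, -0.0167, 0.2355]
eef_rot: [0.997, 0.077, -0.001, 0.001]
ft_force: [0.5, 0.6, -1.2]
width: 0.0412
grip_force: 33.8
```

Emit:
play_rows(series=[[-0.03, 0.3, -0.003, 0, 0, 0.06], [-0.07, 0.6, -0.003, 0, 0, 0.13], [-0.113, 0.941, -0.003, 0, 0, 0.2], [-0.113, 0.941, -0.003, 0, 0, 0.2], [-0.113, 0.941, -0.003, 0, 0, 0.2]])

```text
time: 17.9
ee_pos: [0.4258, -0.1536, 0.236]
eef_rot: [1.0, 0.028, -0.0, -0.0]
ft_force: [0.7, 0.5, -1.8]
width: 0.0412
grip_force: 33.8
```

```bash
python3 - <<'E'
from h import *
a=NEST[2]
v=n2w(-.200,-.1465);u=n2w(-.112,-.1465)
plan([(*v,.0195,a),(*u,.0195,a)])
im=vision.camera("top");cv2.imwrite("pics/top3.png",cv2.resize(im[110:260,200:350],None,fx=4,fy=4,interpolation=cv2.INTER_CUBIC))
E
```

```text
at [ 0.4258 -0.1536  0.054 ] 0.05631350061425308 F [ 0.7185  0.5211 -1.7723]
[0.0, -0.002, 0.23, -0.002, 0.002, -0.002] x 1
[0.587, 0.0, 0.0, 0.0, 0.0, 0.0] x 2
end [ 0.5136 -0.1482  0.0195] 0.05736031142580917
```

View pics/top3.png

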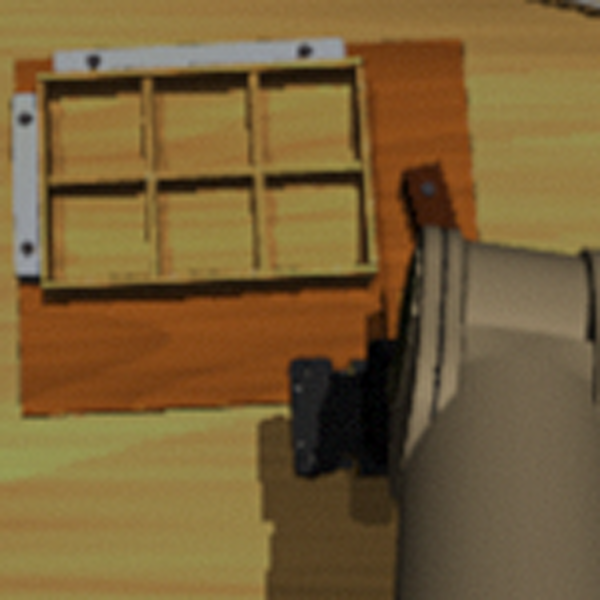

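```bash
python3 - <<'E'
from h import *
for d in(0,5,11):
    q=np.radians(d);o=[]
    for lx,ly in((.095,.0205),(.095,.0005),(.06,.0205)):
        x=-.200+lx*np.cos(q)-ly*np.sin(q);y=-.1465+lx*np.sin(q)+ly*np.cos(q)
        o.append([*n2w(x,y),.081])
    print(d,((proj("top",o)+.5-[200,110])*4).round(0).tolist())
print(((proj("top",[[*n2w(-.083,-.123),.049],[*n2w(.083,-.123),.049],[*n2w(-.083,.123),.049]])+.5-[200,110])*4).round(0).tolist())
im=cv2.imread("pics/top3.png");cv2.imwrite("pics/top3b.png",cv2.resize(im[240:400,300:500],None,fx=4,fy=4)*2)
E
```

```text
0 [[386.0, 292.0], [414.0, 290.0], [389.0, 341.0]]
5 [[375.0, 295.0], [403.0, 291.0], [382.0, 344.0]]
11 [[361.0, 301.0], [389.0, 294.0], [374.0, 348.0]]
[[376.0, 271.0], [361.0, 56.0], [38.0, 287.0]]
```

View pics/top3b.png

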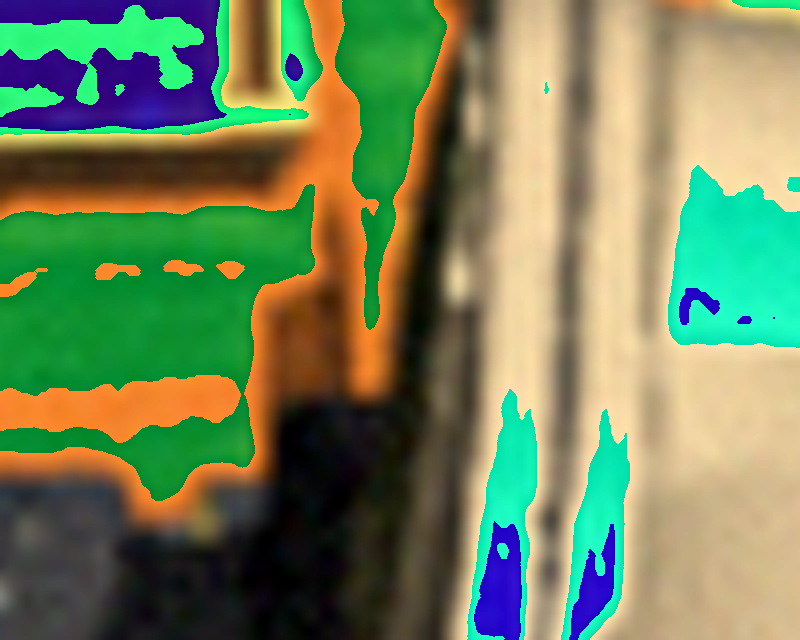

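```bash
python3 - <<'E'
from h import *
v=n2w(-.17,-.14)
for c in("side","top"):
    im=vision.camera(c)
    for d in spotter.regions_of(c,"wedge"):
        ys,xs=np.nonzero(d["pixels"]);print(c,round(d["conf"],2),len(xs),xs.mean(),ys.mean(),xs.min(),xs.max(),ys.min(),ys.max())
    print(proj(c,[[*v,.06]]))
im=vision.camera("side")
cv2.imwrite("pics/side3.png",cv2.resize(im[140:240,200:340],None,fx=5.6,fy=5.6,interpolation=cv2.INTER_CUBIC))
E
```

```text
side 0.93 523 141.08604206500956 242.83173996175907 126 157 229 256
side 0.65 320 273.0 169.953125 258 292 164 176
side 0.59 807 316.7645600991326 247.81288723667905 293 338 237 257
[[276.5632 170.5807]]
top 0.9 660 143.16969696969696 108.03939393939395 126 161 88 128
top 0.85 708 164.51271186440678 274.4957627118644 154 178 249 296
[[301.7972 206.1218]]
```

View pics/side3.png

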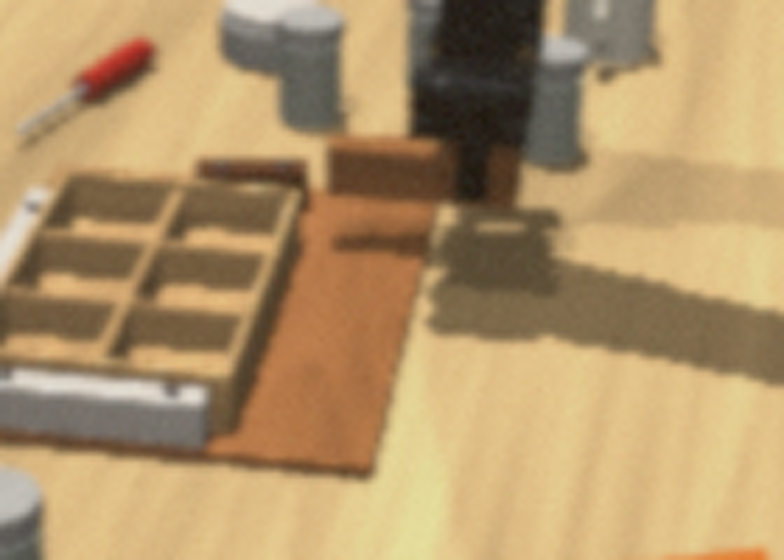

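Emit:
play_rows(series=[[0, 0, 0.1, 0, 0, 0], [0, 0, 0.2, 0, 0, 0], [0, -0.002, 0.23, 0, 0, 0], [0, -0.002, 0.23, 0, 0, 0]])

```text
time: 18.6
ee_pos: [0.4258, -0.1522, 0.2017]
eef_rot: [1.0, 0.03, -0.0, -0.0]
ft_force: [0.1, 0.7, -0.9]
width: 0.0409
grip_force: 33.8
```

Emit:
play_rows(series=[[0.1, 0, 0, 0, 0, 0], [0.15, 0, 0, 0, 0, 0], [0.2, 0, 0, 0, 0, 0], [0.25, 0, 0, 0, 0, 0], [0.25, 0, 0, 0, 0, 0]])

```text
time: 19.1
ee_pos: [0.4642, -0.1505, 0.2024]
eef_rot: [1.0, 0.029, 0.001, 0.0]
ft_force: [0.4, -1.1, -1.0]
width: 0.041
grip_force: 33.5
```

```bash
python3 - <<'E'
from h import *
a=NEST[2]
plan([(*n2w(-.112,-.1465),.0195,a)])
print(((proj("top",[[*n2w(-.163+.095,-.126),.047],[*n2w(-.163+.095,-.146),.047],[*n2w(-.163+.06,-.126),.047]])+.5-[270,150])*7).round(0).tolist())
im=vision.camera("top");cv2.imwrite("pics/top4.png",cv2.resize(im[150:230,270:350],None,fx=7,fy=7,interpolation=cv2.INTER_CUBIC))
E
```

```text
at [ 0.4642 -0.1505  0.0204] 0.0585570155429704 F [ 0.3743 -1.1367 -1.0237]
[0.329, 0.004, 0.006, 0.0, -0.002, 0.002] x 1
end [ 0.5135 -0.1482  0.0195] 0.0575096983945779
[[172.0, 160.0], [220.0, 158.0], [178.0, 242.0]]
```

View pics/top4.png

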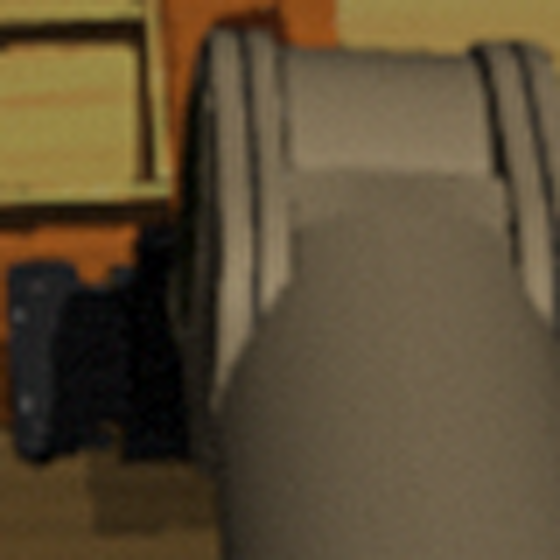

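Emit:
play_rows(series=[[0.04, 0, 0, 0, 0, 0], [0.08, 0, 0, 0, 0, 0], [0.12, 0, 0, 0, 0, 0], [0.16, 0, 0, 0, 0, 0], [0.16, 0, 0, 0, 0, 0]])

```text
time: 19.65
ee_pos: [0.4882, -0.149, 0.2022]
eef_rot: [1.0, 0.029, 0.0, -0.0]
ft_force: [-0.5, -1.4, -1.2]
width: 0.0408
grip_force: 33.5
```

Emit:
play_rows(series=[[0.03, 0, 0, 0, 0, 0], [0.06, 0, 0, 0, 0, 0], [0.09, 0, 0, 0, 0, 0], [0.1, 0, 0, 0, 0, 0], [0.1, 0, 0, 0, 0, 0]])

```text
time: 20.15
ee_pos: [0.5026, -0.1482, 0.2021]
eef_rot: [1.0, 0.029, 0.0, -0.0]
ft_force: [0.8, -0.6, -1.2]
width: 0.041
grip_force: 33.6
```

Emit:
play_rows(series=[[0.03, 0, 0, 0, 0, 0], [0.06, 0, 0, 0, 0, 0], [0.09, 0, 0, 0, 0, 0], [0.09, 0, 0, 0, 0, 0]])

```text
time: 20.55
ee_pos: [0.5164, -0.1474, 0.2022]
eef_rot: [1.0, 0.029, 0.0, -0.0]
ft_force: [0.2, -2.1, -1.0]
width: 0.0412
grip_force: 33.6
```

Emit:
play_rows(series=[[0.02, 0, 0, 0, 0, 0], [0.04, 0, 0, 0, 0, 0], [0.04, 0, 0, 0, 0, 0], [0.04, 0, 0.01, 0, 0, 0], [0.04, 0, 0.01, 0, 0, 0]])

```text
time: 21.05
ee_pos: [0.5216, -0.1471, 0.2004]
eef_rot: [1.0, 0.029, -0.0, -0.0]
ft_force: [1.0, -0.9, -1.3]
width: 0.0407
grip_force: 33.7
```

Emit:
play_rows(series=[[0, 0, 0.008, 0, 0, 0], [0, 0, 0.008, 0, 0, 0], [0, 0, 0.008, 0, 0, 0]])

```text
time: 21.35
ee_pos: [0.5217, -0.1471, 0.1994]
eef_rot: [1.0, 0.029, 0.0, 0.0]
ft_force: [0.2, -0.8, -0.6]
width: 0.0415
grip_force: 33.7
```

Emit:
play_rows(series=[[0, 0, 0, 0, 0, 0], [0, 0, 0, 0, 0, 0], [0, 0, 0, 0, 0, 0], [0, 0, 0, 0, 0, 0]], fingers=0.5)

```text
time: 21.75
ee_pos: [0.5218, -0.1471, 0.1995]
eef_rot: [1.0, 0.029, 0.0, 0.0]
ft_force: [0.2, 0.2, -0.1]
width: 0.0623
grip_force: 0.0
```

Emit:
play_rows(series=[[0, 0, -0.1, 0, 0, 0], [0, 0, -0.3, 0, 0, 0], [0, 0, -0.5, 0, 0, 0], [-0.35, 0, -0.7, 0, 0, 0], [-0.6, 0, -0.7, 0, 0, 0]])

```text
time: 22.25
ee_pos: [0.4325, -0.1518, 0.3076]
eef_rot: [1.0, 0.03, 0.002, 0.0]
ft_force: [-0.3, -0.9, 0.1]
width: 0.0654
grip_force: 0.0
```

Emit:
play_rows(series=[[0, 0, 0, 0, 0, 0], [0, 0, 0, 0, 0, 0], [0, 0, 0, 0, 0, 0], [0, 0, 0, 0, 0, 0], [0, 0, 0, 0, 0, 0]], fingers=-1)

```text
time: 22.75
ee_pos: [0.4326, -0.1521, 0.3042]
eef_rot: [1.0, 0.03, -0.0, -0.001]
ft_force: [-1.7, 0.3, -0.5]
width: 0.0332
grip_force: 0.0
```

```bash
python3 - <<'E'
from h import *
a=NEST[2]
b=n2w(-.165,-.144)
plan([(*b,.035,a)])
print(((proj("top",[[*n2w(-.163+.095,-.126),.047],[*n2w(-.163+.095,-.146),.047],[*n2w(-.163+.06,-.126),.047]])+.5-[270,150])*7).round(0).tolist())
for c in("top","side"):
    im=vision.camera(c);cv2.imwrite(f"pics/{c}5.png",im)
    m=[d for d in spotter.regions_of(c,"wedge")]
    for d in m:
        ys,xs=np.nonzero(d["pixels"]);print(c,round(d["conf"],2),len(xs),xs.mean(),ys.mean())
    print(proj(c,[[*n2w(-.072,-.1395),.03]]))
t=cv2.imread("pics/top5.png")[110:230,210:340];s=cv2.imread("pics/side5.png")[150:230,180:300]
t=cv2.resize(t,(520,480),interpolation=cv2.INTER_CUBIC)
cv2.imwrite("pics/v5.png",t)
E
```

```text
at [ 0.4326 -0.1521  0.1222] 0.05917091554154428 F [-1.6601  0.2594 -0.4687]
[0.187, -0.011, 0.581, -0.002, 0.0, 0.004] x 2
end [ 0.4605 -0.1487  0.035 ] 0.057076520814130983
[[172.0, 160.0], [220.0, 158.0], [178.0, 242.0]]
top 0.9 703 143.2688477951636 107.9402560455192
top 0.82 698 164.46991404011462 274.69054441260744
top 0.73 301 297.3189368770764 169.9235880398671
[[298.1931 174.8572]]
side 0.9 776 316.21649484536084 247.98453608247422
side 0.64 226 257.783185840708 175.68141592920355
side 0.59 550 141.28181818181818 242.72363636363636
[[251.0906 175.464 ]]
```

View pics/v5.png

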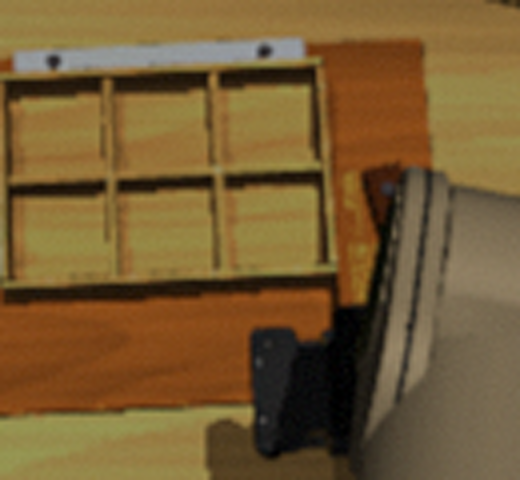

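Emit:
play_rows(series=[[0.1, -0.01, 0.2, 0, 0, 0], [0.187, -0.011, 0.5, 0, 0, 0], [0.187, -0.011, 0.68, 0, 0, 0], [0.187, -0.011, 0.68, 0, 0, 0], [0.187, -0.011, 0.68, 0, 0, 0]])

```text
time: 23.45
ee_pos: [0.46, -0.149, 0.2028]
eef_rot: [1.0, 0.029, -0.0, -0.0]
ft_force: [-0.4, 0.4, 1.3]
width: 0.0005
grip_force: 0.0
```

Emit:
play_rows(series=[[0.03, 0, 0, 0, 0, 0], [0.06, 0, 0, 0, 0, 0], [0.09, 0, 0, 0, 0, 0], [0.12, 0, 0, 0, 0, 0], [0.12, 0, 0, 0, 0, 0]])

```text
time: 23.95
ee_pos: [0.4785, -0.1479, 0.2028]
eef_rot: [1.0, 0.029, 0.0, 0.0]
ft_force: [-0.9, 0.6, 0.4]
width: 0.0005
grip_force: 0.0
```

Emit:
play_rows(series=[[0.02, 0, 0, 0, 0, 0], [0.04, 0, 0, 0, 0, 0], [0.06, 0, 0, 0, 0, 0], [0.08, 0, 0, 0, 0, 0], [0.08, 0, 0, 0, 0, 0]])

```text
time: 24.45
ee_pos: [0.4902, -0.1472, 0.2024]
eef_rot: [1.0, 0.029, 0.0, -0.0]
ft_force: [0.9, 0.8, -0.2]
width: 0.0004
grip_force: 0.0
```

Emit:
play_rows(series=[[0.02, 0, 0, 0, 0, 0], [0.03, 0, 0, 0, 0, 0], [0.04, 0, 0, 0, 0, 0], [0.04, 0, 0, 0, 0, 0]])

```text
time: 24.85
ee_pos: [0.496, -0.1469, 0.2024]
eef_rot: [1.0, 0.029, 0.0, 0.0]
ft_force: [0.4, 0.3, -0.0]
width: 0.0005
grip_force: 0.0
```

Emit:
play_rows(series=[[0.01, 0, 0, 0, 0, 0], [0.02, 0, 0, 0, 0, 0], [0.03, 0, 0, 0, 0, 0], [0.03, 0, 0, 0, 0, 0]])

```text
time: 25.25
ee_pos: [0.5005, -0.1467, 0.2024]
eef_rot: [1.0, 0.029, 0.0, 0.0]
ft_force: [0.1, 0.9, -0.0]
width: 0.0003
grip_force: 0.0
```

Emit:
play_rows(series=[[0.01, 0, 0, 0, 0, 0], [0.02, 0, 0, 0, 0, 0], [0.02, 0, 0, 0, 0, 0]])

```text
time: 25.55
ee_pos: [0.5035, -0.1465, 0.2025]
eef_rot: [1.0, 0.029, 0.0, 0.0]
ft_force: [-0.1, 0.4, -0.6]
width: 0.0008
grip_force: 0.0
```

Emit:
play_rows(series=[[0.01, 0, 0, 0, 0, 0], [0.02, 0, 0, 0, 0, 0], [0.02, 0, 0, 0, 0, 0]])

```text
time: 25.85
ee_pos: [0.5063, -0.1463, 0.2023]
eef_rot: [1.0, 0.029, -0.0, -0.0]
ft_force: [-0.5, -0.0, -0.4]
width: 0.0007
grip_force: 0.3
```

Emit:
play_rows(series=[[0.01, 0, 0, 0, 0, 0], [0.02, 0, 0, 0, 0, 0], [0.02, 0, 0, 0, 0, 0]])

```text
time: 26.15
ee_pos: [0.5074, -0.1464, 0.2016]
eef_rot: [1.0, 0.029, -0.003, -0.0]
ft_force: [-13.3, 0.3, 8.5]
width: 0.0006
grip_force: 6.3
```

Emit:
play_rows(series=[[0.01, 0, 0, 0, 0, 0], [0.02, 0, 0, 0, 0, 0], [0.02, 0, 0, 0, 0, 0]])

```text
time: 26.45
ee_pos: [0.5086, -0.1465, 0.2009]
eef_rot: [1.0, 0.029, -0.006, -0.0]
ft_force: [-23.4, -0.1, 14.3]
width: 0.0004
grip_force: 12.4
```

Emit:
play_rows(series=[[0.01, 0, 0, 0, 0, 0], [0.02, 0, 0, 0, 0, 0], [0.02, 0, 0, 0, 0, 0]])

```text
time: 26.75
ee_pos: [0.5097, -0.1465, 0.2001]
eef_rot: [1.0, 0.028, -0.009, -0.0]
ft_force: [-36.3, 1.7, 21.3]
width: 0.0005
grip_force: 18.6
```

Emit:
play_rows(series=[[0.01, 0, 0, 0, 0, 0], [0.01, 0, 0, 0, 0, 0], [0.01, 0, 0, 0, 0, 0]])

```text
time: 27.05
ee_pos: [0.5102, -0.1465, 0.1997]
eef_rot: [1.0, 0.028, -0.011, -0.0]
ft_force: [-42.7, 0.1, 24.8]
width: 0.0007
grip_force: 21.8
```

Emit:
play_rows(series=[[0.01, 0, 0, 0, 0, 0], [0.015, 0, 0, 0, 0, 0], [0.015, 0, 0, 0, 0, 0]])

```text
time: 27.35
ee_pos: [0.5111, -0.1465, 0.1993]
eef_rot: [1.0, 0.028, -0.013, 0.0]
ft_force: [-52.3, 0.2, 32.9]
width: 0.0005
grip_force: 27.0
```

Emit:
play_rows(series=[[-0.1, 0, 0, 0, 0, 0], [-0.2, 0, 0, 0, 0, 0], [-0.2, 0, -0.3, 0, 0, 0], [-0.2, 0, -0.7, 0, 0, 0], [-0.3, 0, -1, 0, 0, 0]])

```text
time: 27.85
ee_pos: [0.4764, -0.1477, 0.3477]
eef_rot: [1.0, 0.03, 0.001, -0.0]
ft_force: [0.8, -0.8, -0.4]
width: 0.0
grip_force: 0.0
```

Emit:
play_rows(series=[[0, -0.3, 0, 0, 0, 0], [0, -0.6, 0, 0, 0, 0], [0, -0.95, 0, 0, 0, 0], [0, -0.95, 0, 0, 0, 0], [0, -0.95, 0, 0, 0, 0]], fingers=1)

```text
time: 28.35
ee_pos: [0.4676, -0.0047, 0.3459]
eef_rot: [1.0, 0.031, 0.0, 0.0]
ft_force: [-0.5, -0.6, 0.5]
width: 0.0327
grip_force: 0.0
```

Emit:
play_rows(series=[[0, -0.3, 0, 0, 0, 0], [0, -0.6, 0, 0, 0, 0], [0, -0.95, 0, 0, 0, 0], [0, -0.95, 0, 0, 0, 0], [0, -0.95, 0, 0, 0, 0]])

```text
time: 28.85
ee_pos: [0.4597, 0.1362, 0.3455]
eef_rot: [1.0, 0.03, -0.0, -0.0]
ft_force: [0.1, -1.2, 0.0]
width: 0.0728
grip_force: 0.0
```

```bash
cat > mj.py <<'E'
from h import *
import sys
tag=sys.argv[1]
nw=lambda q:(Ro.from_euler("z",-NEST[2]).apply([q[0]-NEST[0],q[1]-NEST[1],0])[:2]*1e3,np.degrees(q[2]-NEST[2]))
im=vision.camera("top");cv2.imwrite(f"pics/top{tag}.png",im)
b=mask("top","crate",(*NEST[:2],.03));q,e=fit("crate",{"top":b[1]},NEST,z=.009);print("crate",q,e,nw(q))
w0=[*n2w(-.043,-.1395),NEST[2]]
b=mask("top","wedge",(*w0[:2],.03))
if b[0]<8: q,e=fit("wedge",{"top":b[1]},w0,z=.009);print("wedge",q,e,nw(q))
js=[(d["point"],d["pixels"].astype(float) if "pixels" in d else None,d["conf"]) for d in spotter.boxes_of("top","jar1")]
rg=spotter.regions_of("top","jar1")
for p,_,c in js:
    u=proj("top",[p])[0];best=None
    for d in rg:
        ys,xs=np.nonzero(d["pixels"])
        if len(xs) and np.hypot(xs.mean()-u[0],ys.mean()-u[1])<8: best=d["pixels"].astype(float)
    if best is not None:
        q,e=fit("jar1",{"top":best},[p[0],p[1],0],yaw=False);print("jar",p.round(3),round(c,2),"fit",q[:2],e,best.sum())
    else: print("jar",p.round(3),round(c,2))
for n in("tin","glue","mug","hammer"): print(n,[(d["point"].round(3).tolist(),round(d["conf"],2)) for d in map(lambda d:{**d,"point":np.array(d["point"])},spotter.boxes_of("top",n))])
E
python3 mj.py 6
```

```text
crate [0.6153 0.0041 0.056 ] 306.3137254901961 (array([-1.7207, -0.3229]), np.float64(-0.07268249019611421))
wedge [ 0.5799 -0.1394  0.0617] 82.7843137254902 (array([ -45.3141, -141.5763]), np.float64(0.25134019756195536))Traceback (most recent call last):
  File "mj.py", line 18, in <module>
    q,e=fit("jar1",{"top":best},[p[0],p[1],0],yaw=False);print("jar",p.round(3),round(c,2),"fit",q[:2],e,best.sum())
                                                                     ^^^^^^^
AttributeError: 'list' object has no attribute 'round'. Did you mean: 'count'?
```

```bash
sed -i 's/js=\[(d\["point"\]/js=[(np.array(d["point"])/' mj.py; python3 mj.py 7; python3 - <<'E'
import cv2
im=cv2.imread("pics/top7.png");cv2.imwrite("pics/v7.png",cv2.resize(im[105:240,195:335],None,fx=4.4,fy=4.4,interpolation=cv2.INTER_CUBIC))
E
```

```text
crate [0.615  0.004  0.0531] 355.56078431372543 (array([-2.0611, -0.3996]), np.float64(-0.239292785512569))
wedge [ 0.5807 -0.139   0.0341] 66.90196078431373 (array([ -44.4836, -141.21  ]), np.float64(-1.3313447605172495))
jar [ 0.494 -0.413  0.085] 0.9 fit [ 0.4979 -0.4216] 34.82745098039216 442.0
jar [ 0.576 -0.336  0.081] 0.71 fit [ 0.5835 -0.3385] 35.98039215686274 411.0
jar [ 0.394 -0.309  0.088] 0.63 fit [ 0.3952 -0.3223] 20.737254901960785 416.0
tin [([0.631, -0.443, 0.048], 0.85)]
glue [([0.563, 0.449, 0.089], 0.8)]
mug [([0.373, -0.544, 0.054], 0.76)]
hammer [([0.309, 0.451, 0.024], 0.66)]
```

View pics/v7.png

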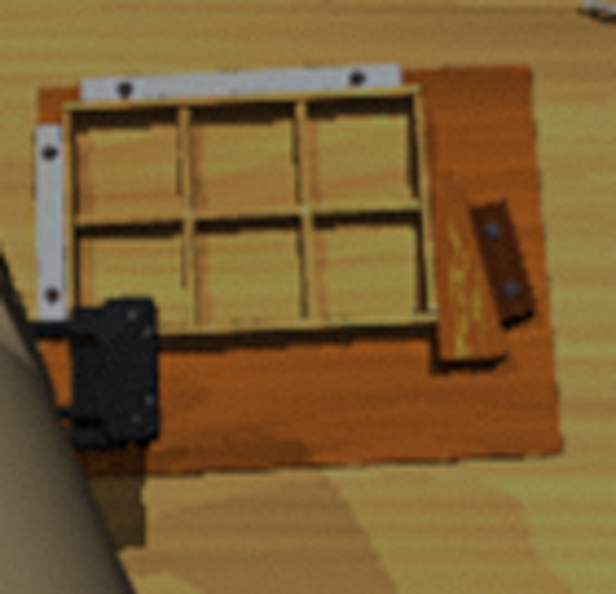

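```bash
python3 - <<'E'
from h import *
a=NEST[2]
plan([(.395,-.322,.165,a),(.395,-.322,.045,a)])
E
```

```text
at [0.4593 0.1364 0.1636] 0.0582359870819145 F [-0.047  -0.5249 -0.2431]
[-0.151, 0.756, -0.002, 0.0, 0.0, 0.0] x 3
[-0.152, 0.757, -0.002, 0.0, 0.0, 0.001] x 3
[-0.151, 0.756, -0.002, 0.0, 0.0, 0.0] x 3
[-0.151, 0.757, -0.003, 0.0, 0.0, 0.001] x 3
[0.0, 0.0, 0.8, 0.0, 0.0, 0.0] x 3
end [ 0.395 -0.322  0.045] 0.05718878953651587
```

Emit:
play_rows(series=[[-0.151, 0.756, 0, 0, 0, 0], [-0.151, 0.756, 0, 0, 0, 0], [-0.151, 0.756, 0, 0, 0, 0], [-0.151, 0.756, 0, 0, 0, 0]], fingers=1)

```text
time: 29.95
ee_pos: [0.443, 0.0192, 0.3456]
eef_rot: [1.0, 0.027, -0.0, 0.001]
ft_force: [-0.4, 0.2, -0.2]
width: 0.0873
grip_force: 0.0
```

Emit:
play_rows(series=[[-0.151, 0.756, 0, 0, 0, 0], [-0.151, 0.756, 0, 0, 0, 0], [-0.151, 0.756, 0, 0, 0, 0], [-0.151, 0.756, 0, 0, 0, 0]])

```text
time: 30.35
ee_pos: [0.4272, -0.0941, 0.3456]
eef_rot: [1.0, 0.028, -0.0, 0.0]
ft_force: [-0.4, 0.5, 0.0]
width: 0.0867
grip_force: 0.0
```

Emit:
play_rows(series=[[-0.151, 0.756, 0, 0, 0, 0], [-0.151, 0.756, 0, 0, 0, 0], [-0.151, 0.756, 0, 0, 0, 0], [-0.151, 0.756, 0, 0, 0, 0]])

```text
time: 30.75
ee_pos: [0.4116, -0.2079, 0.3455]
eef_rot: [1.0, 0.028, 0.0, -0.0]
ft_force: [-0.4, 0.5, 0.1]
width: 0.087
grip_force: 0.0
```

Emit:
play_rows(series=[[-0.151, 0.756, 0, 0, 0, 0], [-0.151, 0.756, 0, 0, 0, 0], [-0.151, 0.756, 0, 0, 0, 0], [-0.151, 0.756, 0, 0, 0, 0], [-0.151, 0.756, 0, 0, 0, 0]])

```text
time: 31.25
ee_pos: [0.3967, -0.3194, 0.3455]
eef_rot: [1.0, 0.031, 0.0, -0.001]
ft_force: [0.1, 0.2, 0.3]
width: 0.0871
grip_force: 0.0
```

```bash
cat > jar.py <<'E'
from h import *
import sys
def jars(cams=("top","side")):
    out={}
    for c in cams:
        im=vision.camera(c);cv2.imwrite(f"pics/last_{c}.png",im)
        for d in spotter.regions_of(c,"jar1"):
            m=d["pixels"].astype(float)
            if not 100<m.sum()<900: continue
            ys,xs=np.nonzero(m);u=np.array([xs.mean(),ys.mean()])
            g=minimize(lambda v:((proj(c,[[v[0],v[1],.042]])[0]-u)**2).sum(),[.5,0],method="Nelder-Mead",options=dict(xatol=1e-4)).x
            q,e=fit("jar1",{c:m},[*g,0],yaw=False)
            out.setdefault(c,[]).append(q[:2]);print(c,round(d["conf"],2),q[:2],round(e,1),int(m.sum()))
if __name__=="__main__": jars(sys.argv[1:] or ("top","side")); print(status.read_state()["ee_pos"])
E
python3 jar.py
```

```text
top 0.89 [ 0.5817 -0.3392] 27.1 422
top 0.67 [0.5986 0.3143] 34.9 429
top 0.48 [ 0.5105 -0.4015] 257.3 203
side 0.9 [0.6031 0.314 ] 51.3 565
side 0.8 [ 0.5011 -0.423 ] 25.5 231
side 0.7 [ 0.3999 -0.3269] 32.2 256
side 0.59 [ 0.5863 -0.3407] 11.8 256
side 0.35 [ 0.5474 -0.1581] 230.4 139
[ 0.396  -0.32    0.3458]
```

Emit:
play_rows(series=[[0.01, 0.03, 0.25, 0, 0, 0], [0.01, 0.03, 0.5, 0, 0, 0], [0.01, 0.03, 0.7, 0, 0, 0], [0.01, 0.03, 0.8, 0, 0, 0], [0.01, 0.03, 0.8, 0, 0, 0]])

```text
time: 31.95
ee_pos: [0.3968, -0.3252, 0.2243]
eef_rot: [1.0, 0.03, -0.001, -0.001]
ft_force: [-0.0, -0.5, 0.7]
width: 0.0872
grip_force: 0.0
```

Emit:
play_rows(series=[[0, 0, 0, 0, 0, 0], [0, 0, 0, 0, 0, 0], [0, 0, 0, 0, 0, 0], [0, 0, 0, 0, 0, 0], [0, 0, 0, 0, 0, 0]], fingers=-1, squeeze=25)

```text
time: 32.45
ee_pos: [0.3971, -0.3262, 0.2261]
eef_rot: [1.0, 0.029, 0.0, 0.0]
ft_force: [-0.4, -0.9, -0.2]
width: 0.0548
grip_force: 0.0
```

Emit:
play_rows(series=[[0, 0, 0, 0, 0, 0], [0, 0, 0, 0, 0, 0], [0, 0, 0, 0, 0, 0]])

```text
time: 32.75
ee_pos: [0.3971, -0.3262, 0.226]
eef_rot: [1.0, 0.029, 0.0, 0.0]
ft_force: [-0.6, 1.1, 4.5]
width: 0.0516
grip_force: 25.0
```

Emit:
play_rows(series=[[0, 0, -0.1, 0, 0, 0], [0, 0, -0.3, 0, 0, 0], [0, 0, -0.6, 0, 0, 0], [0, 0, -0.9, 0, 0, 0], [0, 0, -0.9, 0, 0, 0]])

```text
time: 33.25
ee_pos: [0.3983, -0.3266, 0.3675]
eef_rot: [1.0, 0.029, 0.004, 0.003]
ft_force: [0.5, 0.7, -2.4]
width: 0.0512
grip_force: 25.0
```

```bash
cat > pl.py <<'E'
from h import *
import sys
NEST[0]=.6155
i,j=map(float,sys.argv[1:3]);b=n2w(i*.040,j*.080);a=NEST[2]
plan([(*b,.18,a),(*b,.066,a)])
E
python3 pl.py -1 -1
```

```text
at [ 0.3983 -0.3266  0.1855] 0.05848415622963323 F [ 0.5382  0.6652 -2.4051]
[0.653, -0.793, 0.017, 0.007, -0.007, 0.001] x 4
[0.653, -0.793, 0.018, 0.007, -0.006, 0.001] x 4
[0.0, 0.0, 0.76, 0.0, 0.0, 0.0] x 3
end [ 0.5801 -0.0777  0.066 ] 0.057412443614789595
```

Emit:
play_rows(series=[[0.2, -0.25, 0, 0, 0, 0], [0.45, -0.55, 0, 0, 0, 0], [0.653, -0.793, 0, 0, 0, 0], [0.653, -0.793, 0, 0, 0, 0], [0.653, -0.793, 0, 0, 0, 0]])

```text
time: 33.75
ee_pos: [0.4885, -0.1999, 0.3605]
eef_rot: [1.0, 0.031, -0.0, -0.0]
ft_force: [-0.2, -0.9, -2.3]
width: 0.0514
grip_force: 25.0
```

Emit:
play_rows(series=[[0.2, -0.25, 0, 0, 0, 0], [0.45, -0.55, 0, 0, 0, 0], [0.653, -0.793, 0, 0, 0, 0], [0.653, -0.793, 0, 0, 0, 0], [0.653, -0.793, 0, 0, 0, 0]])

```text
time: 34.25
ee_pos: [0.5789, -0.0771, 0.3601]
eef_rot: [1.0, 0.03, -0.001, -0.0]
ft_force: [-0.6, -1.0, -2.1]
width: 0.0519
grip_force: 25.0
```

```bash
python3 pl.py -1 -1
```

```text
at [ 0.5789 -0.0771  0.1781] 0.05975912969489643 F [-0.5744 -0.9678 -2.0576]
[0.008, 0.005, -0.013, -0.001, 0.002, 0.005] x 1
[0.0, -0.001, 0.76, 0.0, 0.0, 0.0] x 3
end [ 0.5801 -0.0776  0.0661] 0.057141028653739205
```

Emit:
play_rows(series=[[0.008, 0.005, 0.2, 0, 0, 0], [0.008, 0.005, 0.4, 0, 0, 0], [0.008, 0.005, 0.6, 0, 0, 0], [0.008, 0.005, 0.75, 0, 0, 0], [0.008, 0.005, 0.75, 0, 0, 0]])

```text
time: 34.75
ee_pos: [0.5778, -0.081, 0.2448]
eef_rot: [1.0, 0.027, -0.003, 0.0]
ft_force: [0.2, -0.6, -2.4]
width: 0.0513
grip_force: 25.0
```

Emit:
play_rows(series=[[0, 0, 0.01, 0, 0, 0], [0, 0, 0.02, 0, 0, 0], [0, 0, 0.03, 0, 0, 0], [0, 0, 0.03, 0, 0, 0]])

```text
time: 35.15
ee_pos: [0.5801, -0.0781, 0.2443]
eef_rot: [1.0, 0.029, 0.0, 0.0]
ft_force: [-0.1, 0.2, -1.5]
width: 0.0517
grip_force: 25.0
```

Emit:
play_rows(series=[[0, 0, 0.007, 0, 0, 0], [0, 0, 0.014, 0, 0, 0], [0, 0, 0.014, 0, 0, 0]])

```text
time: 35.45
ee_pos: [0.5799, -0.0779, 0.2414]
eef_rot: [1.0, 0.029, -0.0, 0.0]
ft_force: [0.5, 0.7, -2.0]
width: 0.0514
grip_force: 25.0
```

Emit:
play_rows(series=[[0, 0, 0.005, 0, 0, 0], [0, 0, 0.01, 0, 0, 0], [0, 0, 0.01, 0, 0, 0]])

```text
time: 35.75
ee_pos: [0.5801, -0.0777, 0.241]
eef_rot: [1.0, 0.029, 0.0, 0.0]
ft_force: [-5.0, -0.5, 8.3]
width: 0.0514
grip_force: 25.0
```

Emit:
play_rows(series=[[0, 0, 0.003, 0, 0, 0], [0, 0, 0.005, 0, 0, 0], [0, 0, 0.005, 0, 0, 0]])

```text
time: 36.05
ee_pos: [0.5801, -0.0777, 0.241]
eef_rot: [1.0, 0.029, 0.0, 0.0]
ft_force: [-8.1, -0.0, 14.9]
width: 0.0516
grip_force: 25.0
```

Emit:
play_rows(series=[[0, 0, -0.01, 0, 0, 0], [0, 0, -0.01, 0, 0, 0], [0, 0, -0.01, 0, 0, 0], [0, 0, -0.01, 0, 0, 0], [0, 0, -0.01, 0, 0, 0]], fingers=1)

```text
time: 36.55
ee_pos: [0.58, -0.0779, 0.2406]
eef_rot: [1.0, 0.029, -0.0, 0.0]
ft_force: [-0.1, 0.4, 0.6]
width: 0.0823
grip_force: 0.0
```

Emit:
play_rows(series=[[0, 0, -0.1, 0, 0, 0], [0, 0, -0.3, 0, 0, 0], [0, 0, -0.6, 0, 0, 0], [0, 0, -0.8, 0, 0, 0], [0, 0, -0.8, 0, 0, 0]])

```text
time: 37.05
ee_pos: [0.581, -0.0774, 0.3667]
eef_rot: [1.0, 0.029, 0.004, 0.001]
ft_force: [-0.0, -0.2, -0.8]
width: 0.0869
grip_force: 0.0
```

```bash
python3 jar.py; python3 - <<'E'
from h import *
print(status.read_state()["joint_positions"])
plan([(.600,.314,.18,.3),(.600,.314,.045,.3)])
E
```

```text
top 0.92 [0.5991 0.315 ] 29.3 423
top 0.84 [ 0.4956 -0.4234] 78.2 394
top 0.67 [ 0.5824 -0.3392] 35.5 404
side 0.75 [0.6034 0.3133] 57.9 537
side 0.69 [ 0.5868 -0.3441] 15.1 270
side 0.57 [ 0.5956 -0.1238] 77.6 265
[ 0.5796 -0.078   0.3601]
[ 0.5913  0.3445 -0.6572  1.6031  0.2177  1.27   -1.6151]
at [ 0.5796 -0.078   0.1781] 0.05828688317347991 F [-0.1977  0.1569 -0.5011]
[0.096, -0.867, -0.004, 0.0, 0.001, -0.154] x 3
[0.165, -0.856, -0.004, 0.0, 0.001, -0.154] x 3
[0.234, -0.841, -0.005, 0.0, 0.0, -0.154] x 3
[0.0, 0.001, 0.9, 0.0, 0.0, 0.0] x 3
end [0.5999 0.3139 0.045 ] 0.30018938993606875
```

Emit:
play_rows(series=[[0.096, -0.867, 0, 0, 0, -0.154], [0.096, -0.867, 0, 0, 0, -0.154], [0.096, -0.867, 0, 0, 0, -0.154], [0.096, -0.867, 0, 0, 0, -0.154]])

```text
time: 37.65
ee_pos: [0.5858, 0.0586, 0.36]
eef_rot: [0.997, 0.073, -0.001, -0.001]
ft_force: [0.8, -0.3, -0.0]
width: 0.0871
grip_force: 0.0
```

Emit:
play_rows(series=[[0.165, -0.856, 0, 0, 0, -0.154], [0.165, -0.856, 0, 0, 0, -0.154], [0.165, -0.856, 0, 0, 0, -0.154], [0.165, -0.856, 0, 0, 0, -0.154]])

```text
time: 38.05
ee_pos: [0.5921, 0.1883, 0.3597]
eef_rot: [0.994, 0.113, -0.001, -0.001]
ft_force: [-0.6, 0.3, -0.7]
width: 0.087
grip_force: 0.0
```

Emit:
play_rows(series=[[0.234, -0.841, -0.01, 0, 0, -0.154], [0.234, -0.841, -0.01, 0, 0, -0.154], [0.234, -0.841, -0.01, 0, 0, -0.154], [0.234, -0.841, -0.01, 0, 0, -0.154], [0.234, -0.841, -0.01, 0, 0, -0.154]])

```text
time: 38.55
ee_pos: [0.6005, 0.3136, 0.3609]
eef_rot: [0.989, 0.15, -0.001, 0.001]
ft_force: [0.2, -0.7, -0.9]
width: 0.0873
grip_force: 0.0
```

```bash
python3 jar.py side; python3 - <<'E'
from h import *
print(status.read_state()["joint_positions"])
plan([(.601,.314,.045,.3)])
E
```

```text
side 0.86 [0.6023 0.3139] 49.7 559
side 0.78 [ 0.5895 -0.1147] 67.7 336
side 0.61 [ 0.5018 -0.4265] 22.2 235
side 0.58 [ 0.5854 -0.3462] 40.1 227
[0.6011 0.312  0.3615]
[-0.0352  0.5849 -0.7661  1.3304  0.4013  1.3835 -2.0638]
at [0.6011 0.312  0.1795] 0.2977901307109879 F [-0.2255  0.3295  0.5932]
[0.004, -0.014, 0.897, 0.003, 0.002, -0.004] x 3
end [0.601  0.314  0.0449] 0.2998854015474847
```

Emit:
play_rows(series=[[0.004, -0.014, 0.25, 0, 0, 0], [0.004, -0.014, 0.5, 0, 0, 0], [0.004, -0.014, 0.75, 0, 0, 0], [0.004, -0.014, 0.9, 0, 0, 0], [0.004, -0.014, 0.9, 0, 0, 0]])

```text
time: 39.15
ee_pos: [0.6001, 0.3133, 0.2235]
eef_rot: [0.989, 0.148, -0.003, 0.002]
ft_force: [0.0, -1.1, -0.8]
width: 0.087
grip_force: 0.0
```

Emit:
play_rows(series=[[0, 0, 0, 0, 0, 0], [0, 0, 0, 0, 0, 0], [0, 0, 0, 0, 0, 0], [0, 0, 0, 0, 0, 0], [0, 0, 0, 0, 0, 0]], fingers=-1)

```text
time: 39.65
ee_pos: [0.6004, 0.3164, 0.2279]
eef_rot: [0.989, 0.15, 0.0, -0.0]
ft_force: [0.5, -0.8, 1.8]
width: 0.0547
grip_force: 1.1
```

Emit:
play_rows(series=[[0, 0, 0, 0, 0, 0], [0, 0, 0, 0, 0, 0], [0, 0, 0, 0, 0, 0]])

```text
time: 39.95
ee_pos: [0.6005, 0.3162, 0.2277]
eef_rot: [0.989, 0.149, 0.0, 0.0]
ft_force: [-0.9, -2.3, 5.4]
width: 0.0515
grip_force: 25.0
```

Emit:
play_rows(series=[[0, 0, -0.1, 0, 0, 0], [0, 0, -0.3, 0, 0, 0], [0, 0, -0.6, 0, 0, 0], [0, 0, -0.9, 0, 0, 0], [0, 0, -0.9, 0, 0, 0]])

```text
time: 40.45
ee_pos: [0.6005, 0.3177, 0.3702]
eef_rot: [0.989, 0.15, 0.005, -0.002]
ft_force: [1.1, 0.5, -1.5]
width: 0.0517
grip_force: 25.0
```

```bash
python3 pl.py 1 1
```

```text
at [0.6005 0.3177 0.1882] 0.30049789169276836 F [ 1.0666  0.4848 -1.4922]
[-0.068, 0.785, 0.024, -0.004, -0.009, 0.232] x 3
[0.028, 0.788, 0.026, -0.004, -0.009, 0.232] x 3
[0.0, 0.0, 0.76, 0.0, 0.0, 0.0] x 3
end [0.6509 0.0867 0.0661] 0.057559029815854326
```

Emit:
play_rows(series=[[-0.02, 0.25, 0, 0, 0, 0.08], [-0.05, 0.55, 0, 0, 0, 0.16], [-0.068, 0.785, 0, 0, 0, 0.232], [-0.068, 0.785, 0, 0, 0, 0.232], [-0.068, 0.785, 0, 0, 0, 0.232]])

```text
time: 40.95
ee_pos: [0.6254, 0.2, 0.3623]
eef_rot: [0.996, 0.089, -0.0, -0.0]
ft_force: [0.1, 0.9, -1.5]
width: 0.0517
grip_force: 25.0
```

Emit:
play_rows(series=[[0.01, 0.25, 0, 0, 0, 0.08], [0.02, 0.55, 0, 0, 0, 0.16], [0.028, 0.788, 0, 0, 0, 0.232], [0.028, 0.788, 0, 0, 0, 0.232], [0.028, 0.788, 0, 0, 0, 0.232]])

```text
time: 41.45
ee_pos: [0.6503, 0.0861, 0.3622]
eef_rot: [1.0, 0.029, -0.0, -0.0]
ft_force: [-0.8, 1.3, -1.6]
width: 0.0512
grip_force: 25.0
```

```bash
python3 pl.py 1 1
```

```text
at [0.6503 0.0861 0.1802] 0.05810308062296187 F [-0.7555  1.3474 -1.5953]
[0.004, -0.004, 0.002, -0.002, 0.001, 0.002] x 1
[0.0, 0.0, 0.76, 0.0, 0.0, 0.0] x 3
end [0.6509 0.0867 0.0659] 0.05705567577316504
```

Emit:
play_rows(series=[[0.004, -0.004, 0.2, 0, 0, 0], [0.004, -0.004, 0.4, 0, 0, 0], [0.004, -0.004, 0.6, 0, 0, 0], [0.004, -0.004, 0.75, 0, 0, 0], [0.004, -0.004, 0.75, 0, 0, 0]])

```text
time: 41.95
ee_pos: [0.6493, 0.0883, 0.2465]
eef_rot: [1.0, 0.031, -0.003, -0.0]
ft_force: [0.5, -0.2, -3.0]
width: 0.0516
grip_force: 25.0
```

Emit:
play_rows(series=[[0, 0, 0.01, 0, 0, 0], [0, 0, 0.02, 0, 0, 0], [0, 0, 0.03, 0, 0, 0], [0, 0, 0.035, 0, 0, 0], [0, 0, 0.035, 0, 0, 0]])

```text
time: 42.45
ee_pos: [0.6511, 0.0858, 0.245]
eef_rot: [1.0, 0.029, 0.0, 0.0]
ft_force: [0.0, -0.0, -2.0]
width: 0.0515
grip_force: 25.0
```

Emit:
play_rows(series=[[0, 0, 0.004, 0, 0, 0], [0, 0, 0.008, 0, 0, 0], [0, 0, 0.008, 0, 0, 0]])

```text
time: 42.75
ee_pos: [0.651, 0.0858, 0.2433]
eef_rot: [1.0, 0.029, -0.0, 0.0]
ft_force: [0.3, -1.2, -1.2]
width: 0.0513
grip_force: 25.0
```

Emit:
play_rows(series=[[0, 0, 0.004, 0, 0, 0], [0, 0, 0.008, 0, 0, 0], [0, 0, 0.008, 0, 0, 0]])

```text
time: 43.05
ee_pos: [0.6511, 0.0859, 0.2427]
eef_rot: [1.0, 0.029, 0.0, 0.0]
ft_force: [-2.4, -0.9, 4.1]
width: 0.0512
grip_force: 25.0
```

Emit:
play_rows(series=[[0, 0, 0, 0, 0, 0], [0, 0, 0, 0, 0, 0], [0, 0, 0, 0, 0, 0]])

```text
time: 43.35
ee_pos: [0.6511, 0.0859, 0.2427]
eef_rot: [1.0, 0.029, 0.0, 0.0]
ft_force: [-2.9, -0.6, 6.0]
width: 0.0513
grip_force: 25.0
```

Landed. Release, lift, and look again at the right-hand jars.

Emit:
play_rows(series=[[0, 0, 0, 0, 0, 0], [0, 0, 0, 0, 0, 0], [0, 0, 0, 0, 0, 0], [0, 0, 0, 0, 0, 0], [0, 0, 0, 0, 0, 0]], fingers=1)

```text
time: 43.85
ee_pos: [0.651, 0.0859, 0.242]
eef_rot: [1.0, 0.029, -0.0, 0.0]
ft_force: [-0.3, 0.7, -0.2]
width: 0.0826
grip_force: 0.0
```

Emit:
play_rows(series=[[0, 0, -0.1, 0, 0, 0], [0, 0, -0.3, 0, 0, 0], [0, 0, -0.6, 0, 0, 0], [0, 0, -0.8, 0, 0, 0], [0, 0, -0.8, 0, 0, 0]])

```text
time: 44.35
ee_pos: [0.6517, 0.0867, 0.3687]
eef_rot: [1.0, 0.029, 0.004, -0.001]
ft_force: [0.6, 0.8, -0.9]
width: 0.0872
grip_force: 0.0
```

```bash
python3 jar.py; python3 - <<'E'
from h import *
print(status.read_state()["joint_positions"])
a=NEST[2]
plan([(.584,-.341,.18,a),(.584,-.341,.045,a)])
E
```

```text
top 0.85 [ 0.4971 -0.4211] 33.9 440
top 0.63 [ 0.5825 -0.3399] 21.9 421
top 0.6 [ 0.5884 -0.0808] 236.4 138
side 0.71 [0.6675 0.0432] 86.6 334
side 0.63 [ 0.5037 -0.4324] 56.9 195
side 0.57 [ 0.5962 -0.1253] 64.8 278
side 0.55 [ 0.5867 -0.3427] 21.9 246
[0.6507 0.0857 0.3613]
[ 0.2887  0.5158 -0.6913  1.3978  0.3284  1.3457 -1.9252]
at [0.6507 0.0857 0.1793] 0.05724735055225055 F [ 0.1558 -0.0723 -0.4563]
[-0.202, 0.938, -0.001, 0.0, 0.001, 0.0] x 3
[-0.203, 0.938, -0.001, 0.0, 0.001, 0.0] x 3
[-0.202, 0.939, -0.001, 0.001, 0.001, 0.0] x 3
[0.0, 0.0, 0.9, 0.0, 0.0, 0.0] x 3
end [ 0.584 -0.341  0.045] 0.057247788904799535
```

Emit:
play_rows(series=[[-0.202, 0.938, 0, 0, 0, 0], [-0.202, 0.938, 0, 0, 0, 0], [-0.202, 0.938, 0, 0, 0, 0], [-0.202, 0.938, 0, 0, 0, 0]])

```text
time: 44.95
ee_pos: [0.628, -0.0648, 0.3604]
eef_rot: [1.0, 0.023, -0.002, 0.002]
ft_force: [0.1, 0.0, -0.6]
width: 0.087
grip_force: 0.0
```

Emit:
play_rows(series=[[-0.203, 0.938, 0, 0, 0, 0], [-0.203, 0.938, 0, 0, 0, 0], [-0.203, 0.938, 0, 0, 0, 0], [-0.203, 0.938, 0, 0, 0, 0]])

```text
time: 45.35
ee_pos: [0.6045, -0.2067, 0.3603]
eef_rot: [1.0, 0.023, -0.002, 0.001]
ft_force: [1.2, -0.1, -0.6]
width: 0.0872
grip_force: 0.0
```

Emit:
play_rows(series=[[-0.202, 0.939, 0, 0, 0, 0], [-0.202, 0.939, 0, 0, 0, 0], [-0.202, 0.939, 0, 0, 0, 0], [-0.202, 0.939, 0, 0, 0, 0], [-0.202, 0.939, 0, 0, 0, 0]])

```text
time: 45.85
ee_pos: [0.5838, -0.3417, 0.3607]
eef_rot: [1.0, 0.027, -0.001, -0.001]
ft_force: [0.1, -0.3, -0.1]
width: 0.0865
grip_force: 0.0
```

```bash
python3 jar.py side; python3 - <<'E'
from h import *
a=NEST[2]
plan([(.5845,-.341,.045,a)])
E
```

```text
side 0.63 [ 0.5843 -0.3411] 58.0 211
side 0.54 [0.6686 0.043 ] 86.3 332
side 0.53 [ 0.5949 -0.1216] 63.4 280
side 0.47 [ 0.5033 -0.4293] 37.7 215
[ 0.5848 -0.3392  0.3615]
at [ 0.5848 -0.3392  0.1795] 0.059117127862495206 F [ 1.0364 -0.1599  0.3899]
[-0.002, 0.013, 0.896, -0.003, 0.001, 0.003] x 3
end [ 0.5846 -0.3409  0.0451] 0.05754591957392544
```

Emit:
play_rows(series=[[-0.002, 0.013, 0.25, 0, 0, 0], [-0.002, 0.013, 0.5, 0, 0, 0], [-0.002, 0.013, 0.75, 0, 0, 0], [-0.002, 0.013, 0.9, 0, 0, 0], [-0.002, 0.013, 0.9, 0, 0, 0]])

```text
time: 46.45
ee_pos: [0.5835, -0.3405, 0.2234]
eef_rot: [1.0, 0.03, -0.003, -0.002]
ft_force: [-0.2, 0.1, 0.1]
width: 0.087
grip_force: 0.0
```

Emit:
play_rows(series=[[0, 0, 0, 0, 0, 0], [0, 0, 0, 0, 0, 0], [0, 0, 0, 0, 0, 0], [0, 0, 0, 0, 0, 0], [0, 0, 0, 0, 0, 0]], fingers=-1)

```text
time: 46.95
ee_pos: [0.5842, -0.3429, 0.2279]
eef_rot: [1.0, 0.029, 0.0, 0.0]
ft_force: [-1.2, 1.3, 1.5]
width: 0.0549
grip_force: 1.1
```

Emit:
play_rows(series=[[0, 0, 0, 0, 0, 0], [0, 0, 0, 0, 0, 0], [0, 0, 0, 0, 0, 0]])

```text
time: 47.25
ee_pos: [0.5843, -0.3427, 0.2277]
eef_rot: [1.0, 0.029, 0.0, 0.0]
ft_force: [-0.8, 1.9, 6.4]
width: 0.0515
grip_force: 25.0
```

Emit:
play_rows(series=[[0, 0, -0.1, 0, 0, 0], [0, 0, -0.3, 0, 0, 0], [0, 0, -0.6, 0, 0, 0], [0, 0, -0.9, 0, 0, 0], [0, 0, -0.9, 0, 0, 0]])

```text
time: 47.75
ee_pos: [0.5852, -0.3431, 0.3703]
eef_rot: [1.0, 0.028, 0.005, 0.003]
ft_force: [0.9, -0.5, -2.3]
width: 0.0516
grip_force: 25.0
```

```bash
python3 pl.py 1 -1; python3 pl.py 0.97 -1|tail -0
```

```text
at [ 0.5852 -0.3431  0.1883] 0.05679793547753933 F [ 0.9294 -0.4846 -2.342 ]
[0.3, -0.885, 0.025, 0.006, -0.009, -0.001] x 3
[0.3, -0.884, 0.027, 0.005, -0.009, 0.0] x 3
[0.001, 0.0, 0.76, 0.0, 0.0, 0.0] x 3
end [ 0.6601 -0.0731  0.066 ] 0.05729425237703215Exception ignored on flushing sys.stdout:
BrokenPipeError: [Errno 32] Broken pipe
```

Emit:
play_rows(series=[[0.1, -0.28, 0, 0, 0, 0], [0.2, -0.6, 0, 0, 0, 0], [0.3, -0.885, 0, 0, 0, 0], [0.3, -0.885, 0, 0, 0, 0], [0.3, -0.885, 0, 0, 0, 0]])

```text
time: 48.25
ee_pos: [0.6216, -0.2063, 0.362]
eef_rot: [1.0, 0.03, -0.0, 0.0]
ft_force: [0.4, -0.8, -2.5]
width: 0.0511
grip_force: 25.0
```

Emit:
play_rows(series=[[0.1, -0.28, 0, 0, 0, 0], [0.2, -0.6, 0, 0, 0, 0], [0.3, -0.885, 0, 0, 0, 0], [0.3, -0.885, 0, 0, 0, 0], [0.3, -0.885, 0, 0, 0, 0]])

```text
time: 48.75
ee_pos: [0.6588, -0.0729, 0.3617]
eef_rot: [1.0, 0.029, -0.0, 0.0]
ft_force: [-0.9, -1.9, -2.2]
width: 0.0513
grip_force: 25.0
```

```bash
python3 pl.py 1 -1
```

```text
at [ 0.6588 -0.0729  0.1797] 0.057920811002536064 F [-0.8649 -1.895  -2.2203]
[0.008, 0.002, -0.002, 0.001, 0.002, 0.001] x 1
[0.0, 0.0, 0.76, 0.0, 0.0, 0.0] x 3
end [ 0.66   -0.0731  0.066 ] 0.057397485088146266
```

Same numbers as for the previous jar.

Emit:
play_rows(series=[[0.008, 0.002, 0.2, 0, 0, 0], [0.008, 0.002, 0.4, 0, 0, 0], [0.008, 0.002, 0.6, 0, 0, 0], [0.008, 0.002, 0.75, 0, 0, 0], [0.008, 0.002, 0.75, 0, 0, 0]])

```text
time: 49.25
ee_pos: [0.6584, -0.0762, 0.2457]
eef_rot: [1.0, 0.027, -0.003, 0.0]
ft_force: [-1.0, -0.5, -2.8]
width: 0.0515
grip_force: 25.0
```

Emit:
play_rows(series=[[0, 0, 0.01, 0, 0, 0], [0, 0, 0.02, 0, 0, 0], [0, 0, 0.03, 0, 0, 0], [0, 0, 0.035, 0, 0, 0], [0, 0, 0.035, 0, 0, 0]])

```text
time: 49.75
ee_pos: [0.6601, -0.0729, 0.2448]
eef_rot: [1.0, 0.029, 0.0, 0.0]
ft_force: [-0.5, 0.8, -3.1]
width: 0.052
grip_force: 25.0
```

Emit:
play_rows(series=[[0, 0, 0.004, 0, 0, 0], [0, 0, 0.008, 0, 0, 0], [0, 0, 0.012, 0, 0, 0], [0, 0, 0.012, 0, 0, 0]])

```text
time: 50.15
ee_pos: [0.66, -0.0728, 0.2427]
eef_rot: [1.0, 0.029, 0.0, 0.0]
ft_force: [-0.1, 0.8, -0.8]
width: 0.0514
grip_force: 25.0
```

Emit:
play_rows(series=[[0, 0, 0.002, 0, 0, 0], [0, 0, 0.004, 0, 0, 0], [0, 0, 0.004, 0, 0, 0]])

```text
time: 50.45
ee_pos: [0.66, -0.0728, 0.2427]
eef_rot: [1.0, 0.029, 0.0, 0.0]
ft_force: [-3.2, -0.4, 5.1]
width: 0.0518
grip_force: 25.0
```

Emit:
play_rows(series=[[0, 0, 0, 0, 0, 0], [0, 0, 0, 0, 0, 0], [0, 0, 0, 0, 0, 0], [0, 0, 0, 0, 0, 0], [0, 0, 0, 0, 0, 0]], fingers=1)

```text
time: 50.95
ee_pos: [0.66, -0.0729, 0.2419]
eef_rot: [1.0, 0.029, 0.0, 0.0]
ft_force: [-0.1, 0.4, -0.3]
width: 0.0823
grip_force: 0.0
```

Emit:
play_rows(series=[[0, 0, -0.1, 0, 0, 0], [0, 0, -0.3, 0, 0, 0], [0, 0, -0.6, 0, 0, 0], [0, 0, -0.8, 0, 0, 0], [0, 0, -0.8, 0, 0, 0]])

```text
time: 51.45
ee_pos: [0.6609, -0.0723, 0.3687]
eef_rot: [1.0, 0.029, 0.004, 0.001]
ft_force: [-0.0, 0.4, 0.4]
width: 0.087
grip_force: 0.0
```

```bash
python3 jar.py; python3 - <<'E'
from h import *
a=NEST[2]
plan([(.499,-.423,.18,a),(.499,-.423,.045,a)])
E
```

```text
top 0.93 [0.6545 0.0889] 21.8 388
top 0.78 [ 0.5807 -0.0715] 128.3 244
top 0.59 [ 0.4963 -0.4203] 31.5 448
top 0.51 [ 0.6582 -0.0623] 216.7 175
side 0.77 [ 0.5965 -0.1269] 67.6 275
side 0.65 [ 0.5051 -0.4288] 42.8 218
side 0.64 [ 0.6803 -0.1253] 70.3 271
[ 0.6597 -0.073   0.3614]
at [ 0.6597 -0.073   0.1794] 0.05720622375190544 F [ 0.1858 -0.0858 -0.2648]
[-0.401, 0.756, -0.001, 0.0, 0.001, 0.0] x 3
[-0.401, 0.756, -0.001, 0.0, 0.001, 0.0] x 3
[-0.401, 0.756, -0.001, 0.0, 0.0, 0.0] x 3
[0.0, 0.0, 0.9, 0.0, 0.0, 0.0] x 3
end [ 0.499 -0.423  0.045] 0.05720630905734104
```

Emit:
play_rows(series=[[-0.401, 0.756, 0, 0, 0, 0], [-0.401, 0.756, 0, 0, 0, 0], [-0.401, 0.756, 0, 0, 0, 0], [-0.401, 0.756, 0, 0, 0, 0]])

```text
time: 52.05
ee_pos: [0.6043, -0.1954, 0.3606]
eef_rot: [1.0, 0.025, -0.002, 0.001]
ft_force: [0.5, 0.1, 0.4]
width: 0.087
grip_force: 0.0
```

Emit:
play_rows(series=[[-0.401, 0.756, 0, 0, 0, 0], [-0.401, 0.756, 0, 0, 0, 0], [-0.401, 0.756, 0, 0, 0, 0], [-0.401, 0.756, 0, 0, 0, 0]])

```text
time: 52.45
ee_pos: [0.5505, -0.3109, 0.3607]
eef_rot: [1.0, 0.025, -0.001, 0.0]
ft_force: [-0.2, 0.0, -1.6]
width: 0.0868
grip_force: 0.0
```

Emit:
play_rows(series=[[-0.401, 0.756, 0, 0, 0, 0], [-0.401, 0.756, 0, 0, 0, 0], [-0.401, 0.756, 0, 0, 0, 0], [-0.401, 0.756, 0, 0, 0, 0], [-0.401, 0.756, 0, 0, 0, 0]])

```text
time: 52.95
ee_pos: [0.4999, -0.4219, 0.3611]
eef_rot: [1.0, 0.029, -0.0, -0.001]
ft_force: [-0.0, 0.7, -0.9]
width: 0.0867
grip_force: 0.0
```

```bash
python3 jar.py side; python3 - <<'E'
from h import *
a=NEST[2]
plan([(.5,-.423,.045,a)])
E
```

```text
side 0.75 [0.6712 0.031 ] 117.0 282
side 0.62 [ 0.5011 -0.4229] 19.0 238
side 0.52 [ 0.6802 -0.126 ] 65.8 276
[ 0.5007 -0.4206  0.3617]
at [ 0.5007 -0.4206  0.1797] 0.060350141295353675 F [ 0.1418  0.6086 -0.6719]
[-0.006, 0.017, 0.898, -0.003, -0.001, 0.006] x 3
end [ 0.5    -0.4231  0.045 ] 0.05720888837526859
```

Emit:
play_rows(series=[[-0.006, 0.017, 0.25, 0, 0, 0], [-0.006, 0.017, 0.5, 0, 0, 0], [-0.006, 0.017, 0.75, 0, 0, 0], [-0.006, 0.017, 0.9, 0, 0, 0], [-0.006, 0.017, 0.9, 0, 0, 0]])

```text
time: 53.55
ee_pos: [0.4985, -0.4229, 0.2234]
eef_rot: [1.0, 0.03, -0.002, -0.002]
ft_force: [-0.5, 0.4, -1.2]
width: 0.087
grip_force: 0.0
```

Emit:
play_rows(series=[[0, 0, 0, 0, 0, 0], [0, 0, 0, 0, 0, 0], [0, 0, 0, 0, 0, 0], [0, 0, 0, 0, 0, 0], [0, 0, 0, 0, 0, 0]], fingers=-1)

```text
time: 54.05
ee_pos: [0.4987, -0.4254, 0.2277]
eef_rot: [1.0, 0.029, 0.0, 0.0]
ft_force: [-0.1, 2.3, 2.3]
width: 0.0552
grip_force: 1.1
```

Emit:
play_rows(series=[[0, 0, 0, 0, 0, 0], [0, 0, 0, 0, 0, 0], [0, 0, 0, 0, 0, 0]])

```text
time: 54.35
ee_pos: [0.4988, -0.4252, 0.2275]
eef_rot: [1.0, 0.029, 0.0, 0.0]
ft_force: [-1.9, 2.6, 6.1]
width: 0.0518
grip_force: 25.0
```

Emit:
play_rows(series=[[0, 0, -0.1, 0, 0, 0], [0, 0, -0.3, 0, 0, 0], [0, 0, -0.6, 0, 0, 0], [0, 0, -0.9, 0, 0, 0], [0, 0, -0.9, 0, 0, 0]])

```text
time: 54.85
ee_pos: [0.4997, -0.4259, 0.37]
eef_rot: [1.0, 0.028, 0.004, 0.004]
ft_force: [1.6, -0.1, -2.2]
width: 0.0514
grip_force: 25.0
```

```bash
python3 pl.py -1 1
```

```text
at [ 0.4997 -0.4259  0.188 ] 0.05695940397062349 F [ 1.596  -0.0871 -2.2476]
[0.167, -0.839, 0.008, 0.004, -0.004, 0.0] x 3
[0.167, -0.838, 0.01, 0.003, -0.004, 0.0] x 3
[0.167, -0.839, 0.011, 0.004, -0.004, 0.0] x 3
[0.166, -0.838, 0.012, 0.003, -0.003, -0.001] x 3
[0.0, -0.001, 0.76, 0.0, 0.0, 0.0] x 3
end [0.571  0.0822 0.066 ] 0.057451795733985574
```

Emit:
play_rows(series=[[0.06, -0.28, 0, 0, 0, 0], [0.12, -0.56, 0, 0, 0, 0], [0.167, -0.839, 0, 0, 0, 0], [0.167, -0.839, 0, 0, 0, 0]])

```text
time: 55.25
ee_pos: [0.518, -0.2914, 0.3625]
eef_rot: [0.999, 0.033, 0.0, -0.001]
ft_force: [-0.4, 0.4, -2.1]
width: 0.0513
grip_force: 25.0
```

Emit:
play_rows(series=[[0.06, -0.28, 0, 0, 0, 0], [0.12, -0.56, 0, 0, 0, 0], [0.167, -0.838, 0, 0, 0, 0], [0.167, -0.838, 0, 0, 0, 0]])

```text
time: 55.65
ee_pos: [0.535, -0.1646, 0.3625]
eef_rot: [0.999, 0.033, 0.0, -0.001]
ft_force: [0.3, 0.8, -2.5]
width: 0.0514
grip_force: 25.0
```

Emit:
play_rows(series=[[0.06, -0.28, 0, 0, 0, 0], [0.12, -0.56, 0, 0, 0, 0], [0.167, -0.839, 0, 0, 0, 0], [0.167, -0.839, 0, 0, 0, 0]])

```text
time: 56.05
ee_pos: [0.552, -0.0378, 0.3624]
eef_rot: [0.999, 0.033, 0.0, -0.001]
ft_force: [-0.7, -0.2, -2.7]
width: 0.051
grip_force: 25.0
```

Emit:
play_rows(series=[[0.06, -0.28, 0, 0, 0, 0], [0.12, -0.56, 0, 0, 0, 0], [0.166, -0.838, 0, 0, 0, 0], [0.166, -0.838, 0, 0, 0, 0], [0.166, -0.838, 0, 0, 0, 0]])

```text
time: 56.55
ee_pos: [0.5696, 0.0831, 0.3618]
eef_rot: [1.0, 0.03, -0.0, 0.0]
ft_force: [0.4, -0.9, -2.5]
width: 0.0515
grip_force: 25.0
```

```bash
python3 pl.py -1 1
```

```text
at [0.5696 0.0831 0.1798] 0.05960027752854298 F [ 0.4147 -0.85   -2.4539]
[0.009, 0.007, -0.001, 0.0, 0.001, 0.004] x 1
[0.0, 0.0, 0.76, 0.0, 0.0, 0.0] x 3
end [0.571  0.0821 0.0659] 0.05750594751358654
```

Emit:
play_rows(series=[[0.009, 0.007, 0.2, 0, 0, 0], [0.009, 0.007, 0.4, 0, 0, 0], [0.009, 0.007, 0.6, 0, 0, 0], [0.009, 0.007, 0.75, 0, 0, 0], [0.009, 0.007, 0.75, 0, 0, 0]])

```text
time: 57.05
ee_pos: [0.5701, 0.079, 0.2463]
eef_rot: [1.0, 0.027, -0.003, 0.001]
ft_force: [-1.4, -1.5, -3.0]
width: 0.0514
grip_force: 25.0
```

Emit:
play_rows(series=[[0, 0, 0.01, 0, 0, 0], [0, 0, 0.02, 0, 0, 0], [0, 0, 0.03, 0, 0, 0], [0, 0, 0.035, 0, 0, 0], [0, 0, 0.035, 0, 0, 0]])

```text
time: 57.55
ee_pos: [0.5711, 0.0816, 0.2446]
eef_rot: [1.0, 0.029, 0.0, 0.0]
ft_force: [-0.1, 0.8, -2.8]
width: 0.0511
grip_force: 25.0
```

Emit:
play_rows(series=[[0, 0, 0.004, 0, 0, 0], [0, 0, 0.008, 0, 0, 0], [0, 0, 0.012, 0, 0, 0], [0, 0, 0.012, 0, 0, 0]])

```text
time: 57.95
ee_pos: [0.5711, 0.0816, 0.2425]
eef_rot: [1.0, 0.029, 0.0, 0.0]
ft_force: [-0.5, -0.8, -1.0]
width: 0.0516
grip_force: 25.0
```

Emit:
play_rows(series=[[0, 0, 0.002, 0, 0, 0], [0, 0, 0.004, 0, 0, 0], [0, 0, 0.004, 0, 0, 0]])

```text
time: 58.25
ee_pos: [0.5711, 0.0817, 0.2425]
eef_rot: [1.0, 0.029, 0.0, 0.0]
ft_force: [-3.6, -0.8, 6.5]
width: 0.0512
grip_force: 25.0
```

Release, lift, and move clear towards the near right for the last check.

Emit:
play_rows(series=[[0, 0, 0, 0, 0, 0], [0, 0, 0, 0, 0, 0], [0, 0, 0, 0, 0, 0], [0, 0, 0, 0, 0, 0], [0, 0, 0, 0, 0, 0]], fingers=1)

```text
time: 58.75
ee_pos: [0.571, 0.0816, 0.2418]
eef_rot: [1.0, 0.029, 0.0, 0.0]
ft_force: [0.2, -0.0, 0.3]
width: 0.0823
grip_force: 0.0
```

Emit:
play_rows(series=[[0, 0, -0.1, 0, 0, 0], [0, 0, -0.3, 0, 0, 0], [0, 0, -0.6, 0, 0, 0], [0, 0, -0.9, 0, 0, 0], [0, 0, -1, 0, 0, 0]])

```text
time: 59.25
ee_pos: [0.5715, 0.0825, 0.3978]
eef_rot: [1.0, 0.029, 0.004, -0.0]
ft_force: [0.0, -0.1, -0.2]
width: 0.0871
grip_force: 0.0
```

Emit:
play_rows(series=[[-0.2, 0.9, 0, 0, 0, 0], [-0.2, 0.9, 0, 0, 0, 0], [-0.2, 0.9, 0, 0, 0, 0], [-0.2, 0.9, 0, 0, 0, 0]])

```text
time: 59.65
ee_pos: [0.548, -0.0613, 0.392]
eef_rot: [1.0, 0.024, -0.0, 0.001]
ft_force: [0.0, 0.2, 0.1]
width: 0.0872
grip_force: 0.0
```

Emit:
play_rows(series=[[-0.2, 0.9, 0, 0, 0, 0], [-0.2, 0.9, 0, 0, 0, 0], [-0.2, 0.9, 0, 0, 0, 0], [-0.2, 0.9, 0, 0, 0, 0]])

```text
time: 60.05
ee_pos: [0.5251, -0.1973, 0.3918]
eef_rot: [1.0, 0.024, -0.001, 0.001]
ft_force: [0.3, -0.5, -1.3]
width: 0.0867
grip_force: 0.0
```

Emit:
play_rows(series=[[-0.2, 0.9, 0, 0, 0, 0], [-0.2, 0.9, 0, 0, 0, 0], [-0.2, 0.9, 0, 0, 0, 0], [-0.2, 0.9, 0, 0, 0, 0], [-0.2, 0.9, 0, 0, 0, 0]])

```text
time: 60.55
ee_pos: [0.5045, -0.3277, 0.3919]
eef_rot: [1.0, 0.028, 0.0, -0.0]
ft_force: [0.4, 1.3, 0.5]
width: 0.087
grip_force: 0.0
```

```bash
python3 mj.py 9; python3 - <<'E'
import cv2,numpy as np
from h import vision
t=cv2.imread("pics/top9.png")[50:260,80:460];t=cv2.resize(t,(760,420),interpolation=cv2.INTER_CUBIC)
cv2.imwrite("pics/v9.png",t)
s=vision.camera("side");cv2.imwrite("pics/v9s.png",cv2.resize(s[110:250,150:350],(800,560),interpolation=cv2.INTER_CUBIC))
E
```

```text
crate [0.6143 0.0033 0.0597] 1432.7725490196078 (array([-2.7536, -1.0346]), np.float64(0.13613016381487966))
jar [ 0.572 -0.071  0.1  ] 0.95 fit [ 0.5824 -0.0765] 30.83921568627451 347.0
jar [0.641 0.078 0.102] 0.88 fit [0.6547 0.0889] 21.733333333333334 386.0
jar [ 0.65  -0.072  0.098] 0.76 fit [ 0.6644 -0.0711] 54.38039215686274 338.0
jar [0.561 0.081 0.101] 0.69 fit [0.5743 0.0851] 20.462745098039218 395.0
tin [([0.657, -0.429, 0.047], 0.4)]
glue [([0.567, 0.451, 0.088], 0.71)]
mug []
hammer [([0.31, 0.452, 0.024], 0.83)]
```

View pics/v9.png

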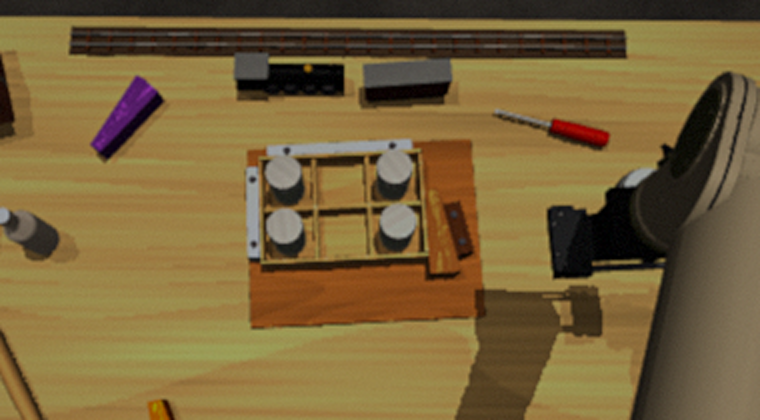

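View pics/v9s.png

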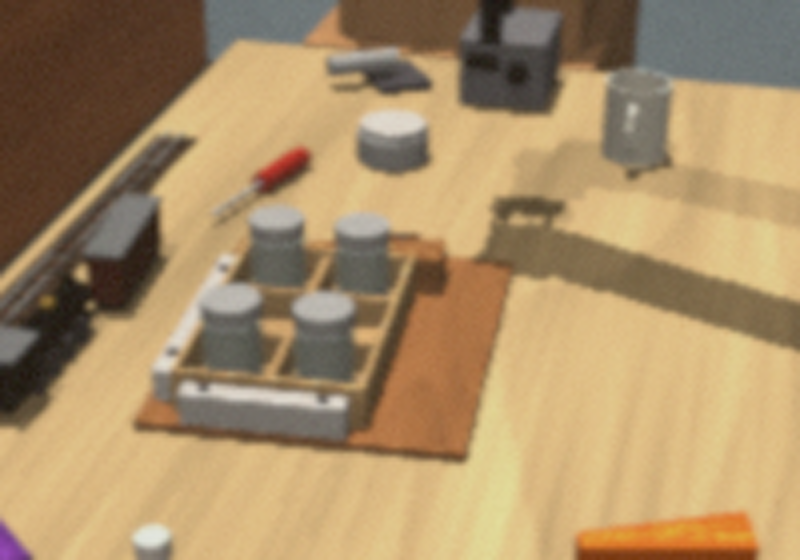

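Top view: all four jars stand upright in the corner cells (near 284,172; 395,167; 285,228; 398,222). The crate is against both rails, and the wedge is snug at (440,232). The side view shows no jars left on the bench.

```bash
python3 -c "
from bench import job
print(job.close_job())"
```

```text
the job is handed in; nothing more can be done
None
```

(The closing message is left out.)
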